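# Fetch the crucible from behind the flasks

### The job

Clear the two flasks and the square mould off the tray and stand them on the wooden board, leaving the crucible where it is until all three are there. Then take the crucible from the tray and set it down in the middle of the turntable. After that put each flask and the mould back in the middle of the very pad that it came from, keeping everything upright throughout.

Things in the scene. Friction and masses are not known exactly. Their poses are not given: they have to be found in the camera images.
- tray: fixed bare metal tray, light grey: plate 180 (x) x 210 (y) x 6 mm with one upright wall 45 mm high, 4 mm thick along its far (+x) edge (inner face at x = +90 mm). Origin: centre of the plate's underside; x points from the open edge to the wall; yaw at most 0.2 rad. In its frame the pads are centred at (-53, 0), (15, 68), (15, -68) mm; the crucible starts on the plate at (15, 0) mm
- pad_front: fixed round off-white pad on the tray, 64 mm across, 6 mm thick, its top 12 mm above the table: the one near the tray's open edge, in front of the crucible. Origin: centre of its underside
- pad_left: fixed round pad of the same size, to the left (tray +y) of the crucible. Origin: centre of its underside
- pad_right: fixed round pad of the same size, to the right (tray -y) of the crucible. Origin: centre of its underside
- flask_narrow: loose narrow, tall steel casting flask: upright perforated-looking cylinder 48 mm across, 96 mm high, filled, with a plaster-coloured top. Starts upright at the centre of any one of the three pads. Origin: centre of its underside. About 0.35 kg
- flask_wide: loose wide steel casting flask, like the narrow one but 60 mm across and 80 mm high. Starts upright at the centre of any one of the three pads. Origin: centre of its underside. About 0.4 kg
- mould: loose square ingot mould: upright dark steel block 44 x 44 mm, 88 mm high, sides along its x and y axes (within 0.2 rad of the tray's axes at the start). Starts at the centre of any one of the three pads. Origin: centre of its underside. About 0.5 kg
- crucible: loose open clay crucible, a low round cup 54 mm across (straight-sided from 10 mm up, the foot narrower), 46 mm high, wall 5 mm. Starts upright on the tray between the three pads and the wall. Origin: centre of its underside. About 0.1 kg
- board: fixed light wooden board lying to one side (left or right, whichever the turntable is not on), 240 mm along its x, 120 mm along its y, 18 mm thick: the side area. Origin: centre of its underside. Turned by at most 0.2 rad
- turntable: fixed brass-coloured round turntable, 150 mm across, its flat top 40 mm above the table, with a thin dark ring 68 mm across drawn round its middle; it does not turn. Origin: centre of its underside

How it is judged:
By the outcome, as a careful person would: the job done as asked, in the order asked, and still so for the second after the job is handed in, with the robot touching nothing.
It also fails if it takes over 138 s, if anything falls off the work surface, if the arm or the gripper's body presses on something with over 40 N, if the wrist force passes 120 N, or if a joint passes its speed limit or range.

### The arm

A 6-joint arm with a two-finger parallel gripper is mounted at the origin on the work surface. World frame = base frame: x ahead of the robot, y to its left, z up, the work surface at z = 0. Lengths are in m, angles in degrees, forces in N, time in s.
With the tool pointing down it reaches from about 0.35 to 0.875 m from the base axis. Payload 4.2 kg.
Tool frame: the origin (TCP) lies midway between the tips of the shut fingers; the grasp point (between the pads) lies 19 mm behind it (r.pinch_z is the distance from the TCP to the grasp point, in m); z points along the fingers, y is the line along which they close (so a half turn about z gives the same grasp; the last joint's range is limited). The gripper opens to 87 mm and grips with 3 to 60 N. Pads are 19 mm wide; open, the fingers measure 117 mm over their backs; the gripper's body (75 mm by 190 mm) begins 51 mm behind the grasp point.
Start: joints at [83.686, 22.042, 0.453, 0, -68.411, -14.817], TCP at [0.225, 0.583, 0.223] pointing down, gripper open.
Joint ranges: [-179.83, 179.83], [-69.29, 118.12], [-61.27, 80.66], [-181.25, 117.63], [-171.15, -9.14], [-177.46, 177.46]. Speed limits (degrees/s): [159.86, 159.86, 180, 180, 180, 180].

### API

Orientations are given as a 3x3 rotation matrix whose columns are the frame's x, y, z axes.
In Python, from station import r, imaging, models gives the robot as it stands. The module is installed in compiled form; this text tells all that it offers.
- The arm moves only by the tool apply_moves, never from a script. Its argument "moves" is a list of rows, each a list of 2 entries, a list of its own where there are three numbers: the shift along the tool's x, y, z in m, then the turn about the tool's z in degrees. A call has 1 to 5 rows; each row shifts and turns the commanded pose from where the row before left it, along the tool's axes as they then stand; what a row does not reach is not made up. A row lasts 1/12 s, in which the tool goes at most 41.7 mm and 7.16 degrees, less where a joint would pass 70% of its speed; a pose out of reach is approached as far as the arm can. A call is refused whole if a number of a shift passes 0.0417 or a number of a turn 7.16, either way. A call with a gripper value outside its range is refused whole. "hand" is the finger opening in m, from 0 to 0.087, set as the call begins (left out, the last holds). The fingers move at their own pace and stop on an object; the grip force is fixed at half the most. Time passes only in rows, so rows that do not move let the fingers close. It gives the time, the measured TCP pose, the force, the opening and the grip force at its end, in the units of the state.
- r.sense(): the state, without advancing time (a new reading comes with each control period).
- imaging.capture(name): name is "scene" or "side" or "wrist"; returns a dict with "frame" (400x640x3 uint8, blue, green, red), "intrinsics" (3x3 intrinsics, pixels), "eye" and "orientation" of the camera in the world. Camera axes: x right, y down, z forward; pixel columns grow to the right and rows downward; lengths in m; the calibration is good to about 2 mm. A picture is of the moment at which its call begins. There is no depth.
- r.finish_job(): hands the job in; it is judged then, once.
Trained networks look in a picture, given as the dict that the camera call returned (one of the last four; its "shot" number tells which), for a name from the list of things; names that differ only in an ending like _2 or _b are one class to them, and where a whole thing is asked for, a point or a joint stands for the part that bears it (a point fixed in the world has none). Each returns a list of dicts, best first, with "confidence" (0 to 1); they miss things now and then, are a little off and sometimes report something else, mostly with a low value. They report only what shows in the picture. A call takes as long as a camera call.
- models.cut_out(picture, target): "region" (400x640 bool, what is visible of it) and "extent" ([left, top, width, height] as shares, 0 to 1, of the picture: columns of its width, rows of its height, round what is visible of it).
- models.place_of(picture, target): "at" ([column, row] as shares, 0 to 1, of the picture: columns of its width, rows of its height: a listed point, or the origin of a listed thing).
The state is a dict: "time_s": time; "joints": joint angles; "joint_velocities": joint speeds; "effort": joint torques, N m; "tcp_pos": TCP position; "ee_rot": TCP orientation; "wrist_force": force on the tool from outside, world axes, zero at the start; "moment": the same for the moment, N m; "gripper_width": opening from 0.0 (shut) to 1.0 (fully open); "gripper_force": force on a finger pad.
Only numpy, scipy, OpenCV 4.12 (cv2) and the standard library are available. Lean on these libraries where they do the work, as an engineer would, in place of code of your own. Each camera call takes 0.05 s, during which the arm holds its last target. There are 200 camera calls.

## Working session

There is one attempt and no reset: what is moved stays moved. The work goes in short steps, Python scripts to look and compute and a tool call to move; the robot and the scene stay as the last step left them, time stands still between calls to the robot, and variables do not carry over. Pictures are saved under pics/ and viewed, at most 14 in all, crops included, and the job is handed in when it is done.

Besides the shell and the picture viewer there is one more tool, called after "Call:" in YAML: its name, and indented under it one key for each argument. apply_moves: Moves the arm, as the interface text tells. Its arguments: {"type":"object","properties":{"moves":{"type":"array"},"hand":{"type":"number"}},"required":["moves"]}

```bash
mkdir -p pics; cat > h.py <<'E'
import numpy as np, cv2
from station import r, imaging, models
NAMES=["tray","pad_front","pad_left","pad_right","flask_narrow","flask_wide","mould","crucible","board","turntable"]
def ray(p,at):
    K=np.array(p["intrinsics"]);R=np.array(p["orientation"]);
    d=R@np.linalg.inv(K)@np.array([at[0]*640,at[1]*400,1.]);return np.array(p["eye"],float),d/np.linalg.norm(d)
def onz(p,at,z):
    e,d=ray(p,at);return e+d*(z-e[2])/d[2]
def tri(rs):
    A=sum(np.eye(3)-np.outer(d,d) for e,d in rs);b=sum((np.eye(3)-np.outer(d,d))@e for e,d in rs)
    x=np.linalg.solve(A,b);return x,max(np.linalg.norm((np.eye(3)-np.outer(d,d))@(x-e)) for e,d in rs)
def proj(p,X):
    q=np.array(p["orientation"]).T@(np.array(X)-np.array(p["eye"]));q=np.array(p["intrinsics"])@q;return q[:2]/q[2]
E
python3 - <<'E'
from h import *
np.set_printoptions(precision=4,suppress=True)
s=r.sense();print(s["time_s"],s["tcp_pos"],s["ee_rot"],s["gripper_width"],r.pinch_z)
P={n:imaging.capture(n) for n in("scene","side","wrist")}
for n,p in P.items():
    cv2.imwrite(f"pics/{n}0.png",p["frame"]);print(n,np.array(p["eye"]),np.array(p["orientation"])[:,2])
for t in NAMES:
    rs=[]
    for n,p in P.items():
        o=models.place_of(p,t)
        if o: print(t,n,round(o[0]["confidence"],2),np.array(o[0]["at"])*[640,400]);
        if o and o[0]["confidence"]>.4: rs.append(ray(p,o[0]["at"]))
    if len(rs)>1: print("   ",*tri(rs))
print(r.sense()["time_s"])
E
```

```text
0.0 [0.2251 0.5824 0.2215] [[ 0.9327 -0.3607 -0.0007]
 [-0.3607 -0.9327 -0.002 ]
 [ 0.0001  0.0021 -1.    ]] 0.999134139418281 0.0187
scene [ 1.1403 -0.4492  0.6495] [-0.6048  0.4662 -0.6456]
side [ 0.121  -0.5412  0.4658] [ 0.5358  0.6644 -0.521 ]
wrist [0.2874 0.5597 0.3844] [-0.2253  0.0867 -0.9704]
tray scene 0.95 [335.488 213.08 ]
tray side 0.78 [328.384 201.4  ]
    [0.6139 0.0228 0.0049] 0.002126810243895545
pad_front side 0.49 [301.376 205.6  ]
pad_left scene 0.5 [364.416 204.32 ]
pad_right scene 0.53 [312.704 223.08 ]
pad_right side 0.48 [347.712 214.12 ]
    [ 0.6094 -0.043   0.008 ] 0.002193806176016222
flask_narrow scene 0.84 [327.424 197.6  ]
flask_narrow side 0.87 [304.832 210.4  ]
    [0.5591 0.0398 0.0012] 0.003931147563156028
flask_wide scene 0.77 [364.288 201.68 ]
flask_wide side 0.69 [313.728 183.8  ]
    [0.6327 0.0984 0.0103] 0.00020262781502835284
mould scene 0.86 [316.672 223.2  ]
mould side 0.97 [351.808 209.52 ]
    [ 0.6213 -0.0411  0.0143] 0.0012738282395256067
crucible scene 0.77 [337.984 216.   ]
crucible side 0.63 [332.416 199.92 ]
    [0.6248 0.0217 0.0045] 0.002678435564932028
board scene 0.75 [183.296 238.48 ]
board side 0.79 [398.272 336.88 ]
    [ 0.4616 -0.3036 -0.0002] 0.003906912102574375
turntable scene 0.8 [382.016 143.8  ]
turntable side 0.58 [197.696 171.8  ]
    [ 0.4604  0.3387 -0.0031] 0.0019051920439178303
1.65
```

View pics/scene0.png

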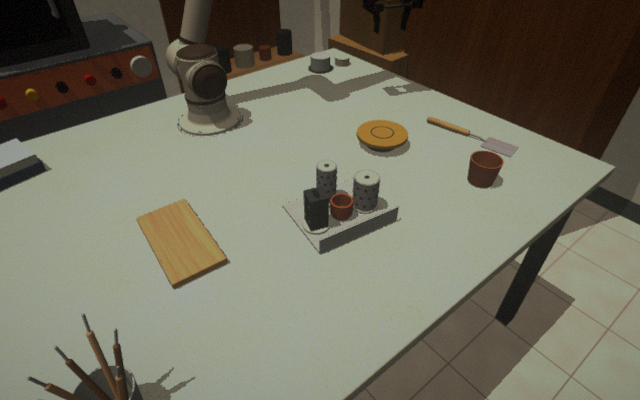

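View pics/side0.png

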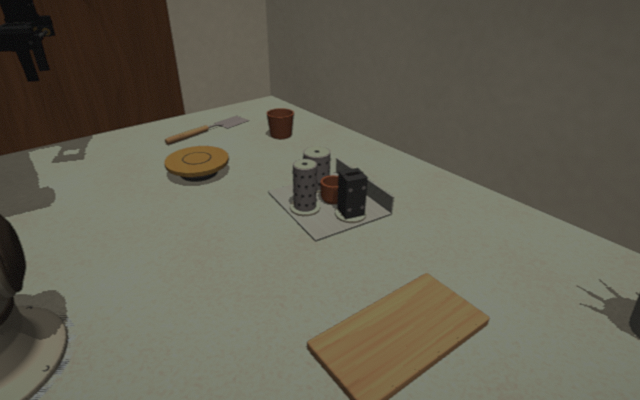

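The arm's scene and side views show the narrow flask on the front pad (scene 327,190), the wide flask on the left pad (365,190), the mould on the right pad (316,210) and the crucible between them (341,206). The board is on the right (182,240) and the turntable on the left (382,135). I'll write a planner and go to a wrist view over the tray.

```bash
cat > plan.py <<'E'
from h import *
import json
def yaw(R): return np.degrees(np.arctan2(R[1][0],R[0][0]))
def plan(wps,step=.04,state=None,R=None):
    """waypoints [x,y,z,yaw or None, step]; prints rows (shift in tool axes, turn) in calls of 5"""
    s=r.sense();p=np.array(s["tcp_pos"]);R=np.array(s["ee_rot"]);rows=[]
    for w in wps:
        st=w[4] if len(w)>4 else step
        g=np.array(w[:3]);dy=0 if w[3] is None else -((w[3]-yaw(R)+180)%360-180)
        n=max(int(np.ceil(np.linalg.norm(g-p)/st-.02)),int(np.ceil(abs(dy)/7.1-.02)))
        for k in range(n,0,-1):
            t=round(dy/k,1);d=np.round(R.T@(g-p)/k,4 if k==1 else 3)
            rows.append([d.tolist(),t]);p=p+R@d;dy-=t
            a=np.radians(t);R=R@np.array([[np.cos(a),-np.sin(a),0],[np.sin(a),np.cos(a),0],[0,0,1]])
        print(" wp at row",len(rows))
    m=-(-len(rows)//5)
    for i in range(0,len(rows),5): print(json.dumps(rows[i:i+5]))
E
python3 - <<'E'
from plan import *
plan([[.60,.06,.30,-101]])
E
```

```text
wp at row 17
[[[0.032, 0.021, -0.005], 4.7], [[0.033, 0.018, -0.005], 4.7], [[0.035, 0.015, -0.004], 4.7], [[0.036, 0.012, -0.005], 4.7], [[0.037, 0.009, -0.004], 4.7]]
[[[0.037, 0.007, -0.005], 4.7], [[0.038, 0.003, -0.004], 4.7], [[0.038, 0.0, -0.005], 4.7], [[0.038, -0.003, -0.004], 4.7], [[0.037, -0.006, -0.005], 4.7]]
[[[0.037, -0.009, -0.004], 4.7], [[0.036, -0.012, -0.005], 4.7], [[0.035, -0.015, -0.004], 4.7], [[0.033, -0.017, -0.005], 4.7], [[0.032, -0.02, -0.004], 4.7]]
[[[0.03, -0.022, -0.005], 4.7], [[0.0282, -0.0253, -0.0045], 4.7]]
```

Call:
apply_moves:
  moves:
    - [[0.032, 0.021, -0.005], 4.7]
    - [[0.033, 0.018, -0.005], 4.7]
    - [[0.035, 0.015, -0.004], 4.7]
    - [[0.036, 0.012, -0.005], 4.7]
    - [[0.037, 0.009, -0.004], 4.7]

```text
time_s: 2.07
tcp_pos: [0.3377, 0.428, 0.2461]
ee_rot: [[0.709, -0.705, 0.0], [-0.705, -0.709, 0.001], [-0.0, -0.001, -1.0]]
wrist_force: [0.8, 0.7, -0.1]
gripper_width: 0.999
gripper_force: 0.0
```

Call:
apply_moves:
  moves:
    - [[0.037, 0.007, -0.005], 4.7]
    - [[0.038, 0.003, -0.004], 4.7]
    - [[0.038, 0.0, -0.005], 4.7]
    - [[0.038, -0.003, -0.004], 4.7]
    - [[0.037, -0.006, -0.005], 4.7]

```text
time_s: 2.48
tcp_pos: [0.4481, 0.2738, 0.269]
ee_rot: [[0.369, -0.929, 0.0], [-0.929, -0.369, 0.0], [-0.0, -0.0, -1.0]]
wrist_force: [0.8, 0.9, 0.5]
gripper_width: 0.999
gripper_force: 0.0
```

Call:
apply_moves:
  moves:
    - [[0.037, -0.009, -0.004], 4.7]
    - [[0.036, -0.012, -0.005], 4.7]
    - [[0.035, -0.015, -0.004], 4.7]
    - [[0.033, -0.017, -0.005], 4.7]
    - [[0.032, -0.02, -0.004], 4.7]

```text
time_s: 2.9
tcp_pos: [0.5577, 0.1197, 0.2912]
ee_rot: [[-0.032, -0.999, 0.001], [-0.999, 0.032, 0.0], [-0.0, -0.001, -1.0]]
wrist_force: [0.3, -0.3, -0.2]
gripper_width: 0.998
gripper_force: 0.0
```

Call:
apply_moves:
  moves:
    - [[0.03, -0.022, -0.005], 4.7]
    - [[0.028, -0.025, -0.005], 4.7]
    - [[0, 0, 0], 0]
    - [[0, 0, 0], 0]

```text
time_s: 3.23
tcp_pos: [0.6004, 0.0586, 0.3001]
ee_rot: [[-0.194, -0.981, -0.0], [-0.981, 0.194, 0.0], [0.0, 0.0, -1.0]]
wrist_force: [-1.2, -0.1, 0.2]
gripper_width: 0.998
gripper_force: 0.0
```

```bash
cat > look.py <<'E'
from h import *
import sys
np.set_printoptions(precision=4,suppress=True)
tag=sys.argv[1]
p=imaging.capture("wrist");cv2.imwrite(f"pics/{tag}.png",p["frame"])
H=dict(tray=0,pad_front=.006,pad_left=.006,pad_right=.006,flask_narrow=.012,flask_wide=.012,mould=.012,crucible=.006,board=0,turntable=0)
out={}
for t in sys.argv[2:] or NAMES[:8]:
    o=models.place_of(p,t)
    if o: out[t]=o[0]["at"];print(t,round(o[0]["confidence"],2),(np.array(o[0]["at"])*[640,400]).round(1),onz(p,o[0]["at"],H[t]))
import pickle;pickle.dump(({k:p[k] for k in("frame","intrinsics","eye","orientation")},out),open(f"{tag}.pkl","wb"))
E
python3 look.py w1
```

```text
tray 0.79 [310.8 152.6] [0.6083 0.0285 0.    ]
pad_front 0.83 [341.1 150.6] [0.5606 0.0343 0.006 ]
pad_right 0.66 [295.2 110.8] [ 0.6187 -0.0384  0.006 ]
flask_narrow 0.75 [342.3 152.1] [0.5596 0.0364 0.012 ]
flask_wide 0.64 [301.2 197.6] [0.6376 0.0951 0.012 ]
mould 0.85 [295.5 106. ] [ 0.6163 -0.0446  0.012 ]
crucible 0.82 [299.2 154.2] [0.6265 0.0269 0.006 ]
```

View pics/w1.png

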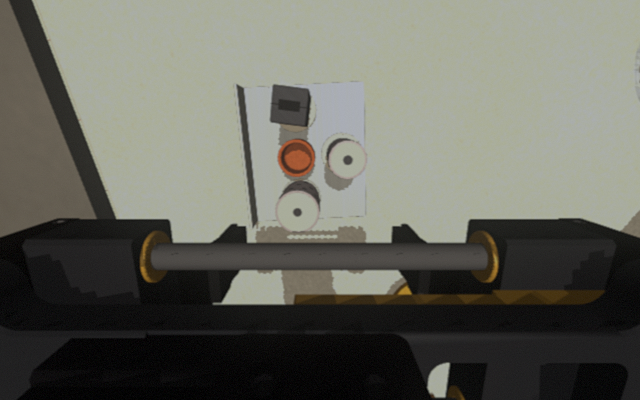

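The wrist view shows the mould (291,105), crucible (297,158), narrow flask (347,158), wide flask (298,212) and the tray from (237,85) to (367,220), matching the networks. I'll take one closer view for triangulation.

Call:
apply_moves:
  moves:
    - [[-0.02, 0.002, 0.036], 0]
    - [[-0.02, 0.002, 0.036], 0]
    - [[0, 0, 0.01], 0]
    - [[0, 0, 0], 0]

```text
time_s: 4.02
tcp_pos: [0.6013, 0.1006, 0.2147]
ee_rot: [[-0.19, -0.982, -0.008], [-0.982, 0.19, -0.003], [0.004, 0.007, -1.0]]
wrist_force: [-0.5, -0.7, 0.3]
gripper_width: 0.998
gripper_force: 0.0
```

```bash
python3 look.py w2; python3 - <<'E'
from h import *
import pickle
np.set_printoptions(precision=4,suppress=True)
P=[pickle.load(open(f"w{i}.pkl","rb")) for i in(1,2)]
print(P[1][0]["eye"])
for t in NAMES:
    rs=[ray(p,o[t]) for p,o in P if t in o]
    if len(rs)==2: print(t,*tri(rs))
E
```

```text
tray 0.87 [300.6 126.7] [0.6105 0.0292 0.    ]
flask_narrow 0.71 [343.  128.1] [0.5588 0.0411 0.012 ]
flask_wide 0.96 [286.1 181.6] [0.6425 0.0931 0.012 ]
mould 0.95 [280.   67.8] [ 0.6199 -0.041   0.012 ]
crucible 0.94 [287.7 128.8] [0.6267 0.0287 0.006 ]
[0.5914 0.0373 0.3778]
tray [ 0.6097  0.029  -0.0056] 0.0011410175410609086
flask_narrow [ 0.5553  0.0413 -0.0379] 0.0010393848793515243
flask_wide [0.6337 0.0846 0.0631] 0.0017679385783531563
mould [ 0.6198 -0.0464 -0.0117] 0.002029227154965541
crucible [ 0.6283  0.0282 -0.0128] 0.00022034784407700222
```

View pics/w2.png

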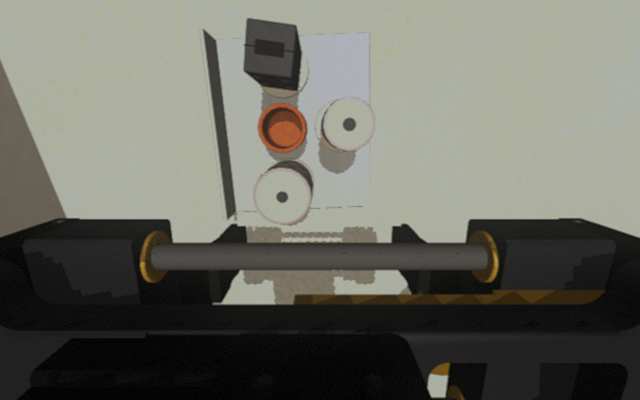

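The closer view shows the narrow top's hole (349,124), wide hole (282,197), crucible rim centre (283,127), mould top (247..299, 19..85) and the tray's open-edge corners (370,33) and (370,206). I'll fit the tray pose to these points in both views.

```bash
python3 - <<'E'
from h import *
import pickle
from scipy.optimize import least_squares
np.set_printoptions(precision=4,suppress=True)
P=[pickle.load(open(f"w{i}.pkl","rb"))[0] for i in(1,2)]
def hole(p,c):
    g=cv2.cvtColor(p["frame"],cv2.COLOR_BGR2GRAY).astype(float);x,y=c;w=g[y-9:y+10,x-9:x+10];m=np.clip(w.max()*.8-w,0,None)
    Y,X=np.mgrid[-9:10,-9:10];m[X**2+Y**2>64]=0;return [x+(m*X).sum()/m.sum()+.5,y+(m*Y).sum()/m.sum()+.5]
def red(p):
    f=p["frame"].astype(int);m=((f[...,2]-f[...,0]>60)&(f[...,2]>90)).astype(np.uint8);m[220:]=0
    n,l,s,c=cv2.connectedComponentsWithStats(m);i=1+s[1:,4].argmax();cn=max(cv2.findContours((l==i).astype(np.uint8),0,2)[0],key=len)
    return np.array(cv2.minEnclosingCircle(cn)[0])+.5, s[i]
px={'n':[hole(P[0],(347,159)),hole(P[1],(349,124))],'w':[hole(P[0],(297,212)),hole(P[1],(282,197))],'c':[red(p)[0] for p in P],
 'a':[(363,82),(370,33)],'b':[(366,216),(370,206)]}
for k,v in px.items(): print(k,np.array(v),*tri([ray(p,(a[0]/640,a[1]/400)) for p,a in zip(P,v)]))
L=dict(n=(-.053,0,.108),w=(.015,.068,.092),c=(.015,0,.052),a=(-.09,-.105,.006),b=(-.09,.105,.006))
def W(q,l): c,s=np.cos(q[2]),np.sin(q[2]);return [q[0]+c*l[0]-s*l[1],q[1]+s*l[0]+c*l[1],l[2]]
f=lambda q:np.concatenate([(proj(p,W(q,L[k]))-v[i]) for k,v in px.items() for i,p in enumerate(P)])
s=least_squares(f,[.61,.03,-.2],loss='soft_l1');print(s.x,s.fun.round(1));
for n,l in dict(front=(-.053,0,0),left=(.015,.068,0),right=(.015,-.068,0),cru=(.015,0,0)).items(): print(n,np.array(W(s.x,l)))
c=P[1]["frame"][0:230,190:390];cv2.imwrite("pics/c2.png",cv2.resize(c,None,fx=2.6,fy=2.6,interpolation=cv2.INTER_CUBIC))
E
```

```text
n [[347.9353 160.211 ]
 [349.4527 124.4733]] [0.5613 0.0381 0.1123] 0.00019920772916042927
w [[297.4925 212.3488]
 [282.2793 197.1364]] [0.6372 0.0942 0.1   ] 0.00010537089796698163
c [[296.5 158. ]
 [282.  128. ]] [0.6275 0.0278 0.0567] 0.0002768049250638932
a [[363  82]
 [370  33]] [ 0.5111 -0.0576  0.0128] 0.0008544676415516103
b [[366 216]
 [370 206]] [ 0.5384  0.1511 -0.0028] 0.0004452853030720267
[ 0.6134  0.0308 -0.1488] [-0.2  0.   0.1  0.6 -0.2 -0.3  0.3 -0.1 -0.3  0.4  0.2  0.7  1.1 -1.
 -0.2 -0.5 -0.6 -0.1 -0.  -0.1]
front [0.561  0.0387 0.    ]
left [0.6383 0.0958 0.    ]
right [ 0.6182 -0.0387  0.    ]
cru [0.6283 0.0286 0.    ]
```

View pics/c2.png

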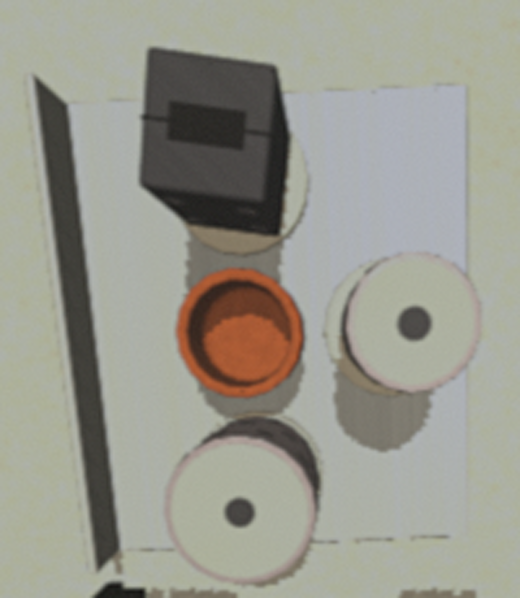

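```bash
python3 - <<'E'
from plan import *
import pickle
np.set_printoptions(precision=4,suppress=True)
P=pickle.load(open("w2.pkl","rb"))[0]
C=[onz(P,((190+x/2.6)/640,y/2.6/400),.1) for x,y in((150,48),(277,66),(266,203),(142,185))]
print("mould",np.mean(C,0));
for i in range(4):
    d=C[(i+1)%4]-C[i];print(np.linalg.norm(d),np.degrees(np.arctan2(d[1],d[0])))
q=[cv2.imread(f"pics/{n}0.png") for n in("scene","side")]
p=imaging.capture("scene"),imaging.capture("side")
for pp,c in zip(p,([(138,217),(187,200),(226,260),(178,284)],[(310,345),(370,399),(489,322),(427,276)])):
    B=[onz(pp,(x/640,y/400),.018) for x,y in c];print("board",np.mean(B,0))
    for i in range(4):
        d=B[(i+1)%4]-B[i];print(np.linalg.norm(d),np.degrees(np.arctan2(d[1],d[0])))
    # turntable: orange/brass mask
    o=models.cut_out(pp,"turntable")
    if o:
        m=o[0]["region"];ys,xs=np.where(m);e=cv2.fitEllipse(max(cv2.findContours(m.astype(np.uint8),0,1)[0],key=len));print("tt",o[0]["confidence"],e,onz(pp,(e[0][0]/640,e[0][1]/400),.034))
E
```

```text
mould [ 0.618  -0.0389  0.1   ]
0.04232351228042117 161.88175810005612
0.042866606484987455 72.83235154984732
0.04301515830491126 -18.662532822906442
0.04245208869026647 -108.08927621625624
board [ 0.4723 -0.306   0.018 ]
0.11686443835971647 82.5837819818876
0.2322804666375501 -4.57686689708681
0.10383470253829831 -92.40594170279108
0.2423495857525348 178.4887590152363
tt 0.92 ((382.7436218261719, 136.3769989013672), (29.209915161132812, 49.49262237548828), 89.90425872802734) [0.4743 0.3215 0.034 ]
board [ 0.461  -0.3134  0.018 ]
0.10438664963122768 -85.95527468283902
0.21590292671967623 -5.934287899670386
0.11578631940202831 85.63648312138278
0.2311800990219823 177.27330160641733
tt 0.8 ((196.9528350830078, 162.44581604003906), (34.291587829589844, 62.510902404785156), 84.72149658203125) [0.4538 0.3186 0.034 ]
```

```bash
cat >> plan.py <<'E'
def ideal(y):
    a=np.radians(y);c,s=np.cos(a),np.sin(a);return np.array([[c,s,0],[s,-c,0],[0,0,-1]])
_s=r.sense
class _S:
    def sense(self):
        s=dict(_s());R0=np.array(s["ee_rot"]);print("tcp",np.array(s["tcp_pos"]).round(4),"yaw",round(yaw(R0),2),"tilt",R0[:2,2].round(4),"t",s["time_s"]);s["ee_rot"]=ideal(yaw(R0));return s
r=_S()
E
python3 - <<'E'
from plan import *
plan([[.618,-.039,.20,-108],[.618,-.039,.054,None,.037]])
E
```

```text
tcp [0.6035 0.1002 0.2188] yaw -101.04 tilt [0.0003 0.0001] t 4.6667
 wp at row 4
 wp at row 8
[[[0.033, -0.01, 0.005], 1.7], [[0.033, -0.011, 0.005], 1.8], [[0.033, -0.012, 0.004], 1.7], [[0.0327, -0.0139, 0.0048], 1.8], [[0.0, 0.0, 0.036], 0.0]]
[[[0.0, 0.0, 0.037], 0.0], [[0.0, 0.0, 0.036], 0.0], [[0.0, 0.0, 0.037], 0.0]]
```

Call:
apply_moves:
  moves:
    - [[0.033, -0.01, 0.005], 1.7]
    - [[0.033, -0.011, 0.005], 1.8]
    - [[0.033, -0.012, 0.004], 1.7]
    - [[0.033, -0.014, 0.005], 1.8]
    - [[0, 0, 0.02], 0]

```text
time_s: 5.08
tcp_pos: [0.6202, -0.0443, 0.1824]
ee_rot: [[-0.315, -0.949, 0.007], [-0.949, 0.315, -0.001], [-0.001, -0.007, -1.0]]
wrist_force: [1.4, 0.4, -0.0]
gripper_width: 1.002
gripper_force: 0.0
```

Call:
apply_moves:
  moves:
    - [[0, 0, 0.037], 0]
    - [[0, 0, 0.036], 0]
    - [[0, 0, 0.036], 0]
    - [[0, 0, 0.017], 0]
    - [[0, 0, 0], 0]

```text
time_s: 5.5
tcp_pos: [0.6144, -0.0397, 0.0484]
ee_rot: [[-0.311, -0.95, -0.01], [-0.951, 0.311, -0.001], [0.004, 0.009, -1.0]]
wrist_force: [-0.7, -0.7, -0.3]
gripper_width: 0.998
gripper_force: 0.0
```

Call:
apply_moves:
  moves:
    - [[0, 0, 0], 0]
    - [[0, 0, 0], 0]
    - [[0, 0, 0], 0]
    - [[0, 0, 0], 0]
    - [[0, 0, 0], 0]
  hand: 0.03

```text
time_s: 5.92
tcp_pos: [0.6188, -0.039, 0.0552]
ee_rot: [[-0.309, -0.951, 0.003], [-0.951, 0.309, 0.0], [-0.001, -0.003, -1.0]]
wrist_force: [-0.1, -0.9, 0.6]
gripper_width: 0.705
gripper_force: 0.0
```

Call:
apply_moves:
  moves:
    - [[0, 0, 0], 0]
    - [[0, 0, 0], 0]
    - [[0, 0, 0], 0]
    - [[0, 0, 0], 0]
    - [[0, 0, 0], 0]

```text
time_s: 6.33
tcp_pos: [0.6182, -0.0392, 0.054]
ee_rot: [[-0.309, -0.951, 0.0], [-0.951, 0.309, -0.0], [-0.0, -0.0, -1.0]]
wrist_force: [-0.6, 0.9, 4.1]
gripper_width: 0.503
gripper_force: 30.0
```

```bash
python3 - <<'E'
from plan import *
plan([[.618,-.039,.07,None,.008],[.618,-.039,.19,None,.03],[.47,-.19,.24,-94,.036]])
E
```

```text
tcp [ 0.6182 -0.0392  0.054 ] yaw -108.02 tilt [ 0.0004 -0.    ] t 6.3333
 wp at row 2
 wp at row 6
 wp at row 13
[[[-0.0, 0.0, -0.008], 0.0], [[-0.0001, 0.0002, -0.008], 0.0], [[-0.0, 0.0, -0.03], 0.0], [[-0.0, 0.0, -0.03], 0.0], [[-0.0, 0.0, -0.03], 0.0]]
[[[-0.0, 0.0, -0.03], 0.0], [[0.027, 0.013, -0.007], -2.0], [[0.027, 0.014, -0.007], -2.0], [[0.026, 0.015, -0.007], -2.0], [[0.025, 0.016, -0.007], -2.0]]
[[[0.025, 0.017, -0.007], -2.0], [[0.024, 0.019, -0.008], -2.0], [[0.0239, 0.019, -0.007], -2.0]]
```

Call:
apply_moves:
  moves:
    - [[0, 0, -0.008], 0]
    - [[0, 0, -0.018], 0]
    - [[0, 0, -0.03], 0]
    - [[0, 0, -0.03], 0]
    - [[0, 0, -0.03], 0]

```text
time_s: 6.75
tcp_pos: [0.6166, -0.0392, 0.1693]
ee_rot: [[-0.31, -0.951, -0.004], [-0.951, 0.31, 0.0], [0.001, 0.004, -1.0]]
wrist_force: [1.1, -0.2, -4.7]
gripper_width: 0.5
gripper_force: 30.0
```

Call:
apply_moves:
  moves:
    - [[0, 0, -0.02], 0]
    - [[0.027, 0.013, -0.007], -2]
    - [[0.027, 0.014, -0.007], -2]
    - [[0.026, 0.015, -0.007], -2]
    - [[0.025, 0.016, -0.007], -2]

```text
time_s: 7.17
tcp_pos: [0.5324, -0.1261, 0.2166]
ee_rot: [[-0.173, -0.985, -0.003], [-0.985, 0.173, 0.001], [-0.0, 0.003, -1.0]]
wrist_force: [-0.5, -0.9, -4.5]
gripper_width: 0.501
gripper_force: 30.0
```

Call:
apply_moves:
  moves:
    - [[0.025, 0.017, -0.007], -2]
    - [[0.024, 0.019, -0.008], -2]
    - [[0.024, 0.019, -0.007], -2]
    - [[0, 0, 0], 0]
    - [[0, 0, 0], 0]

```text
time_s: 7.58
tcp_pos: [0.4683, -0.1909, 0.2394]
ee_rot: [[-0.073, -0.997, -0.001], [-0.997, 0.073, 0.001], [-0.001, 0.001, -1.0]]
wrist_force: [0.5, 0.4, -5.1]
gripper_width: 0.503
gripper_force: 30.0
```

```bash
python3 look.py w3 board mould; python3 - <<'E'
from h import *
s=r.sense();print(s["tcp_pos"],s["gripper_width"],s["gripper_force"],s["wrist_force"])
E
```

```text
board 0.88 [316.8  88.1] [ 0.4632 -0.3077  0.    ]
mould 0.59 [317.6 218.1] [ 0.4753 -0.1325  0.012 ]
[ 0.46994041 -0.18972726  0.23875422] 0.5012209682561021 29.992799393367022 [-0.28055795 -0.19448677 -4.39647551]
```

View pics/w3.png

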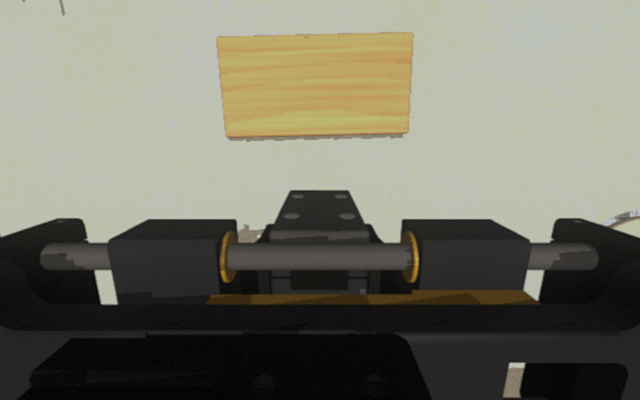

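The board is clear in view, with corners near (218,38), (413,33), (408,132), (229,137), and the mould sits upright in the fingers at (320,205).

```bash
python3 - <<'E'
from plan import *
import pickle
from scipy.optimize import least_squares
np.set_printoptions(precision=4,suppress=True)
p=pickle.load(open("w3.pkl","rb"))[0]
L=[(.12,-.06),(-.12,-.06),(-.12,.06),(.12,.06)];px=[(218,38),(413,33),(408.5,132.5),(228,137)]
W=lambda q,l:[q[0]+np.cos(q[2])*l[0]-np.sin(q[2])*l[1],q[1]+np.sin(q[2])*l[0]+np.cos(q[2])*l[1],q[3] if len(q)>3 else .018]
s=least_squares(lambda q:np.concatenate([proj(p,W(q,l))-a for l,a in zip(L,px)]),[.46,-.3,0,.018]);print(s.x,s.fun)
s=least_squares(lambda q:np.concatenate([proj(p,W(q,l))-a for l,a in zip(L,px)]),[.46,-.3,0]);print(s.x,s.fun)
g={}
for n,l in dict(mould=(-.085,-.028),narrow=(0,.03),wide=(.082,-.026)).items(): g[n]=W(s.x,l);print(n,g[n])
x,y=g["mould"][:2];b=np.degrees(s.x[2])-90
plan([[x,y,.15,b,.034],[x,y,.08,None,.024],[x,y,.061,None,.01]])
E
```

```text
[ 0.4632 -0.3075 -0.0499  0.0104] [ 0.2393 -0.1877  0.0643 -0.4333 -0.4345  0.322   0.107   0.3509]
[ 0.4632 -0.3061 -0.0499] [-1.7655 -0.8815  2.0201 -1.2335  1.2739  1.4668 -1.5587  1.5743]
mould [np.float64(0.37695097402374744), np.float64(-0.3298359339699016), 0.018]
narrow [np.float64(0.4647394022653002), np.float64(-0.27614988488005193), 0.018]
wide [np.float64(0.543842714481191), np.float64(-0.3361720974057102), 0.018]
tcp [ 0.4699 -0.1897  0.2388] yaw -94.02 tilt [-0.0014  0.0007] t 7.7333
 wp at row 6
 wp at row 9
 wp at row 11
[[[0.024, 0.014, 0.015], -0.2], [[0.024, 0.014, 0.015], -0.2], [[0.024, 0.014, 0.015], -0.2], [[0.025, 0.014, 0.015], -0.2], [[0.024, 0.014, 0.014], -0.2]]
[[[0.0246, 0.0142, 0.0148], -0.2], [[-0.0, 0.0, 0.023], 0.0], [[-0.0, 0.0, 0.023], 0.0], [[-0.0, 0.0, 0.024], 0.0], [[-0.0, 0.0, 0.009], 0.0]]
[[[-0.0, 0.0, 0.01], 0.0]]
```

Call:
apply_moves:
  moves:
    - [[0.024, 0.014, 0.015], -0.2]
    - [[0.024, 0.014, 0.015], -0.2]
    - [[0.024, 0.014, 0.015], -0.2]
    - [[0.025, 0.014, 0.015], -0.2]
    - [[0.024, 0.014, 0.014], -0.2]

```text
time_s: 8.15
tcp_pos: [0.3923, -0.3067, 0.1641]
ee_rot: [[-0.051, -0.999, -0.001], [-0.999, 0.051, 0.001], [-0.001, 0.001, -1.0]]
wrist_force: [0.7, -0.2, -3.0]
gripper_width: 0.505
gripper_force: 30.0
```

Call:
apply_moves:
  moves:
    - [[0.0245, 0.014, 0.015], -0.2]
    - [[0, 0, 0.023], 0]
    - [[0, 0, 0.023], 0]
    - [[0, 0, 0.02], 0]
    - [[0, 0, 0.01], 0]

```text
time_s: 8.57
tcp_pos: [0.3762, -0.3292, 0.0713]
ee_rot: [[-0.049, -0.999, -0.005], [-0.999, 0.049, 0.003], [-0.003, 0.005, -1.0]]
wrist_force: [-0.4, 0.0, -4.2]
gripper_width: 0.504
gripper_force: 30.0
```

Call:
apply_moves:
  moves:
    - [[0, 0, 0.006], 0]
    - [[0, 0, 0.004], 0]
    - [[0, 0, 0.002], 0]
    - [[0, 0, 0.001], 0]
    - [[0, 0, 0], 0]

```text
time_s: 8.98
tcp_pos: [0.3779, -0.3304, 0.062]
ee_rot: [[-0.049, -0.999, 0.001], [-0.999, 0.049, -0.001], [0.0, -0.001, -1.0]]
wrist_force: [-0.6, 0.7, -4.3]
gripper_width: 0.506
gripper_force: 30.0
```

Not touching yet (Fz −4.3). I'll lower it slowly.

Call:
apply_moves:
  moves:
    - [[0, 0, 0.001], 0]
    - [[0, 0, 0.001], 0]
    - [[0, 0, 0], 0]

```text
time_s: 9.23
tcp_pos: [0.3775, -0.3305, 0.0599]
ee_rot: [[-0.049, -0.999, 0.001], [-0.999, 0.049, -0.0], [0.0, -0.001, -1.0]]
wrist_force: [0.5, 0.1, -4.7]
gripper_width: 0.505
gripper_force: 30.0
```

Call:
apply_moves:
  moves:
    - [[0, 0, 0.001], 0]
    - [[0, 0, 0], 0]
    - [[0, 0, 0], 0]

```text
time_s: 9.48
tcp_pos: [0.3775, -0.3305, 0.0599]
ee_rot: [[-0.049, -0.999, 0.001], [-0.999, 0.049, -0.001], [0.001, -0.001, -1.0]]
wrist_force: [-1.8, 1.8, 5.4]
gripper_width: 0.502
gripper_force: 30.0
```

Call:
apply_moves:
  moves:
    - [[0, 0, 0], 0]
    - [[0, 0, 0], 0]
    - [[0, 0, 0], 0]
    - [[0, 0, 0], 0]
  hand: 0.075

```text
time_s: 9.82
tcp_pos: [0.3775, -0.3306, 0.0587]
ee_rot: [[-0.049, -0.999, 0.001], [-0.999, 0.049, -0.0], [0.0, -0.001, -1.0]]
wrist_force: [-0.4, -0.5, 0.0]
gripper_width: 0.72
gripper_force: 0.0
```

```bash
python3 - <<'E'
from plan import *
print(_s()["gripper_width"],_s()["wrist_force"])
plan([[.3775,-.3305,.12,None,.03],[.561,.0385,.17,-98.5,.04],[.561,.0385,.10,None,.03],[.561,.0385,.066,None,.017]])
E
```

```text
Traceback (most recent call last):
NameError: name '_s' is not defined
```

```bash
python3 - <<'E'
from plan import *
plan([[.3775,-.3305,.12,None,.03],[.561,.0385,.17,-98.5,.04],[.561,.0385,.10,None,.03],[.561,.0385,.066,None,.017]])
E
```

```text
tcp [ 0.3775 -0.3306  0.0587] yaw -92.83 tilt [ 0.0007 -0.0004] t 9.8167
 wp at row 3
 wp at row 14
 wp at row 17
 wp at row 19
[[[-0.0, -0.0, -0.02], 0.0], [[-0.0, -0.0, -0.021], 0.0], [[-0.0001, -0.0, -0.0203], 0.0], [[-0.034, -0.015, -0.005], 0.5], [[-0.034, -0.015, -0.005], 0.5]]
[[[-0.035, -0.014, -0.004], 0.5], [[-0.035, -0.014, -0.005], 0.5], [[-0.035, -0.014, -0.004], 0.5], [[-0.035, -0.013, -0.005], 0.5], [[-0.035, -0.013, -0.004], 0.5]]
[[[-0.035, -0.013, -0.005], 0.5], [[-0.035, -0.013, -0.004], 0.6], [[-0.036, -0.012, -0.005], 0.5], [[-0.0353, -0.0123, -0.004], 0.6], [[-0.0, 0.0, 0.023], 0.0]]
[[[-0.0, 0.0, 0.023], 0.0], [[-0.0, 0.0, 0.024], 0.0], [[-0.0, 0.0, 0.017], 0.0], [[-0.0, 0.0, 0.017], 0.0]]
```

Call:
apply_moves:
  moves:
    - [[0, 0, -0.015], 0]
    - [[0, 0, -0.026], 0]
    - [[0, 0, -0.02], 0]
    - [[-0.034, -0.015, -0.005], 0.5]
    - [[-0.034, -0.015, -0.005], 0.5]

```text
time_s: 10.23
tcp_pos: [0.4113, -0.2646, 0.1308]
ee_rot: [[-0.071, -0.997, 0.003], [-0.997, 0.071, -0.001], [0.001, -0.003, -1.0]]
wrist_force: [0.7, -0.4, 0.1]
gripper_width: 0.862
gripper_force: 0.0
```

Call:
apply_moves:
  moves:
    - [[-0.035, -0.014, -0.004], 0.5]
    - [[-0.035, -0.014, -0.005], 0.5]
    - [[-0.035, -0.014, -0.004], 0.5]
    - [[-0.035, -0.013, -0.005], 0.5]
    - [[-0.035, -0.013, -0.004], 0.5]

```text
time_s: 10.65
tcp_pos: [0.494, -0.0936, 0.1521]
ee_rot: [[-0.11, -0.994, 0.001], [-0.994, 0.11, -0.0], [-0.0, -0.001, -1.0]]
wrist_force: [-0.4, -0.8, -0.2]
gripper_width: 0.862
gripper_force: 0.0
```

Call:
apply_moves:
  moves:
    - [[-0.035, -0.013, -0.005], 0.5]
    - [[-0.035, -0.013, -0.004], 0.6]
    - [[-0.036, -0.012, -0.005], 0.5]
    - [[-0.018, -0.006, -0.002], 0.3]
    - [[-0.017, -0.006, -0.002], 0.3]

```text
time_s: 11.07
tcp_pos: [0.5614, 0.0405, 0.1696]
ee_rot: [[-0.147, -0.989, 0.0], [-0.989, 0.147, 0.0], [-0.0, -0.0, -1.0]]
wrist_force: [0.3, -0.3, 0.1]
gripper_width: 0.859
gripper_force: 0.0
```

Call:
apply_moves:
  moves:
    - [[0, 0, 0.01], 0]
    - [[0, 0, 0.02], 0]
    - [[0, 0, 0.025], 0]
    - [[0, 0, 0.02], 0]
    - [[0, 0, 0.012], 0]

```text
time_s: 11.48
tcp_pos: [0.5583, 0.0372, 0.0794]
ee_rot: [[-0.149, -0.989, -0.005], [-0.989, 0.149, -0.001], [0.002, 0.005, -1.0]]
wrist_force: [-0.2, -0.1, 0.5]
gripper_width: 0.856
gripper_force: 0.0
```

Call:
apply_moves:
  moves:
    - [[0, 0, 0.009], 0]
    - [[0, 0, 0.006], 0]
    - [[0, 0, 0.002], 0]
    - [[0, 0, 0], 0]
    - [[0, 0, 0], 0]

```text
time_s: 11.9
tcp_pos: [0.561, 0.0383, 0.0662]
ee_rot: [[-0.148, -0.989, 0.001], [-0.989, 0.148, 0.0], [-0.001, -0.001, -1.0]]
wrist_force: [-0.2, -0.7, -0.3]
gripper_width: 0.858
gripper_force: 0.0
```

Call:
apply_moves:
  moves:
    - [[0, 0, 0], 0]
    - [[0, 0, 0], 0]
    - [[0, 0, 0], 0]
    - [[0, 0, 0], 0]
    - [[0, 0, 0], 0]
  hand: 0.035

```text
time_s: 12.32
tcp_pos: [0.5606, 0.0384, 0.0658]
ee_rot: [[-0.148, -0.989, 0.0], [-0.989, 0.148, 0.0], [-0.0, -0.0, -1.0]]
wrist_force: [-0.3, -0.0, -0.2]
gripper_width: 0.57
gripper_force: 0.0
```

Call:
apply_moves:
  moves:
    - [[0, 0, 0], 0]
    - [[0, 0, 0], 0]
    - [[0, 0, 0], 0]

```text
time_s: 12.57
tcp_pos: [0.5606, 0.0383, 0.0657]
ee_rot: [[-0.148, -0.989, 0.0], [-0.989, 0.148, 0.0], [-0.0, -0.0, -1.0]]
wrist_force: [-0.6, 1.0, 0.7]
gripper_width: 0.53
gripper_force: 30.0
```

```bash
python3 - <<'E'
from plan import *
plan([[.561,.0385,.15,None,.03],[.4647,-.2761,.15,-92.8,.037],[.4647,-.2761,.076,None,.022]])
E
```

```text
tcp [0.5606 0.0383 0.0657] yaw -98.53 tilt [0.0002 0.    ] t 12.5667
 wp at row 3
 wp at row 12
 wp at row 16
[[[-0.0, -0.0, -0.028], 0.0], [[-0.0, -0.0, -0.028], 0.0], [[-0.0002, -0.0004, -0.0283], 0.0], [[0.036, 0.005, 0.0], -0.6], [[0.036, 0.006, 0.0], -0.6]]
[[[0.036, 0.006, 0.0], -0.6], [[0.036, 0.007, 0.0], -0.7], [[0.036, 0.007, 0.0], -0.6], [[0.036, 0.007, 0.0], -0.7], [[0.036, 0.008, 0.0], -0.6]]
[[[0.035, 0.008, 0.0], -0.7], [[0.0358, 0.0087, 0.0], -0.6], [[0.0, 0.0, 0.019], 0.0], [[0.0, 0.0, 0.018], 0.0], [[0.0, 0.0, 0.019], 0.0]]
[[[0.0, 0.0, 0.018], 0.0]]
```

Call:
apply_moves:
  moves:
    - [[0, 0, -0.01], 0]
    - [[0, 0, -0.025], 0]
    - [[0, 0, -0.03], 0]
    - [[0.01, 0.001, -0.02], 0]
    - [[0.032, 0.005, 0], -0.6]

```text
time_s: 12.98
tcp_pos: [0.553, 0.0003, 0.1556]
ee_rot: [[-0.133, -0.991, 0.012], [-0.991, 0.133, 0.002], [-0.004, -0.011, -1.0]]
wrist_force: [1.0, -1.6, -4.0]
gripper_width: 0.534
gripper_force: 30.0
```

Call:
apply_moves:
  moves:
    - [[0.036, 0.006, 0], -0.6]
    - [[0.036, 0.006, 0], -0.7]
    - [[0.036, 0.007, 0], -0.6]
    - [[0.036, 0.007, 0], -0.7]
    - [[0.036, 0.007, 0], -0.6]

```text
time_s: 13.4
tcp_pos: [0.4929, -0.1785, 0.1502]
ee_rot: [[-0.082, -0.997, -0.002], [-0.997, 0.082, 0.001], [-0.001, 0.002, -1.0]]
wrist_force: [0.8, -0.4, -3.7]
gripper_width: 0.536
gripper_force: 30.0
```

Call:
apply_moves:
  moves:
    - [[0.036, 0.008, 0], -0.7]
    - [[0.036, 0.008, 0], -0.6]
    - [[0.018, 0.004, 0], -0.6]
    - [[0.01, 0.003, 0.006], 0]
    - [[0, 0, 0.015], 0]

```text
time_s: 13.82
tcp_pos: [0.4647, -0.2776, 0.1307]
ee_rot: [[-0.052, -0.999, 0.003], [-0.999, 0.052, -0.001], [0.001, -0.003, -1.0]]
wrist_force: [-0.2, 0.2, -4.4]
gripper_width: 0.536
gripper_force: 30.0
```

Call:
apply_moves:
  moves:
    - [[0, 0, 0.02], 0]
    - [[0, 0, 0.018], 0]
    - [[0, 0, 0.01], 0]
    - [[0, 0, 0.005], 0]
    - [[0, 0, 0], 0]

```text
time_s: 14.23
tcp_pos: [0.464, -0.2748, 0.0753]
ee_rot: [[-0.049, -0.999, -0.003], [-0.999, 0.049, 0.001], [-0.001, 0.003, -1.0]]
wrist_force: [0.4, -0.0, -4.7]
gripper_width: 0.535
gripper_force: 30.0
```

Call:
apply_moves:
  moves:
    - [[0, 0, 0.002], 0]
    - [[0, 0, 0.002], 0]
    - [[0, 0, 0.001], 0]
    - [[0, 0, 0.0005], 0]
    - [[0, 0, 0], 0]

```text
time_s: 14.65
tcp_pos: [0.4652, -0.2755, 0.0718]
ee_rot: [[-0.049, -0.999, 0.001], [-0.999, 0.049, -0.0], [0.0, -0.001, -1.0]]
wrist_force: [-0.0, 0.3, -1.2]
gripper_width: 0.534
gripper_force: 30.0
```

Touching (Fz −1.2). I'll release it here.

Call:
apply_moves:
  moves:
    - [[0, 0, 0], 0]
    - [[0, 0, 0], 0]
    - [[0, 0, 0], 0]
    - [[0, 0, 0], 0]
  hand: 0.087

```text
time_s: 14.98
tcp_pos: [0.4652, -0.2757, 0.0716]
ee_rot: [[-0.049, -0.999, 0.001], [-0.999, 0.049, -0.001], [0.001, -0.001, -1.0]]
wrist_force: [-0.4, 1.1, -0.4]
gripper_width: 0.751
gripper_force: 0.0
```

```bash
python3 - <<'E'
from plan import *
plan([[.4652,-.2755,.13,None,.03],[.638,.0955,.16,-98.5,.04],[.638,.0955,.057,None,.022]])
E
```

```text
tcp [ 0.4652 -0.2757  0.0716] yaw -92.81 tilt [ 0.0013 -0.0006] t 14.9833
 wp at row 2
 wp at row 13
 wp at row 18
[[[-0.0, 0.0, -0.029], 0.0], [[-0.0002, 0.0, -0.0294], 0.0], [[-0.034, -0.014, -0.003], 0.5], [[-0.035, -0.014, -0.003], 0.5], [[-0.035, -0.013, -0.003], 0.5]]
[[[-0.035, -0.013, -0.003], 0.5], [[-0.035, -0.013, -0.003], 0.5], [[-0.035, -0.013, -0.002], 0.5], [[-0.035, -0.012, -0.003], 0.5], [[-0.035, -0.012, -0.002], 0.5]]
[[[-0.035, -0.012, -0.003], 0.6], [[-0.036, -0.011, -0.002], 0.5], [[-0.0353, -0.0105, -0.003], 0.6], [[0.0, -0.0, 0.021], 0.0], [[0.0, -0.0, 0.021], 0.0]]
[[[0.0, -0.0, 0.02], 0.0], [[0.0, -0.0, 0.021], 0.0], [[0.0, -0.0, 0.02], 0.0]]
```

Call:
apply_moves:
  moves:
    - [[0, 0, -0.015], 0]
    - [[0, 0, -0.03], 0]
    - [[0, 0, -0.02], 0]
    - [[-0.034, -0.014, -0.003], 0.5]
    - [[-0.035, -0.014, -0.003], 0.5]

```text
time_s: 15.4
tcp_pos: [0.4972, -0.2088, 0.1441]
ee_rot: [[-0.071, -0.997, 0.004], [-0.997, 0.071, -0.001], [0.001, -0.004, -1.0]]
wrist_force: [1.1, -0.2, 0.5]
gripper_width: 0.99
gripper_force: 0.0
```

Call:
apply_moves:
  moves:
    - [[-0.035, -0.013, -0.003], 0.5]
    - [[-0.035, -0.013, -0.003], 0.5]
    - [[-0.035, -0.013, -0.003], 0.5]
    - [[-0.035, -0.013, -0.003], 0.5]
    - [[-0.035, -0.012, -0.002], 0.5]

```text
time_s: 15.82
tcp_pos: [0.5758, -0.0373, 0.1569]
ee_rot: [[-0.11, -0.994, 0.001], [-0.994, 0.11, -0.0], [-0.0, -0.001, -1.0]]
wrist_force: [-0.2, -0.8, -0.7]
gripper_width: 1.0
gripper_force: 0.0
```

Call:
apply_moves:
  moves:
    - [[-0.035, -0.012, 0], 0.5]
    - [[-0.035, -0.012, 0], 0.6]
    - [[-0.036, -0.011, 0], 0.5]
    - [[-0.018, -0.005, 0], 0.3]
    - [[-0.017, -0.0055, 0], 0.3]

```text
time_s: 16.23
tcp_pos: [0.6383, 0.0974, 0.156]
ee_rot: [[-0.147, -0.989, 0.0], [-0.989, 0.147, 0.0], [-0.0, -0.0, -1.0]]
wrist_force: [0.1, -1.0, 0.2]
gripper_width: 1.0
gripper_force: 0.0
```

Call:
apply_moves:
  moves:
    - [[0, 0, 0.01], 0]
    - [[0, 0, 0.02], 0]
    - [[0, 0, 0.025], 0]
    - [[0, 0, 0.02], 0]
    - [[0, 0, 0.01], 0]

```text
time_s: 16.65
tcp_pos: [0.6355, 0.0941, 0.0678]
ee_rot: [[-0.149, -0.989, -0.005], [-0.989, 0.149, -0.001], [0.002, 0.005, -1.0]]
wrist_force: [-0.5, -0.1, -0.3]
gripper_width: 1.0
gripper_force: 0.0
```

```bash
python3 - <<'E'
from plan import *
plan([[.638,.0955,.055,None,.01]])
E
```

```text
tcp [0.6355 0.0941 0.0678] yaw -98.59 tilt [-0.0052 -0.0013] t 16.65
 wp at row 2
[[[-0.001, -0.001, 0.006], 0.0], [[-0.0008, -0.0013, 0.0068], 0.0]]
```

Call:
apply_moves:
  moves:
    - [[0, 0, 0.009], 0]
    - [[0, 0, 0.006], 0]
    - [[0, 0, 0.001], 0]
    - [[0, 0, 0], 0]
    - [[0, 0, 0], 0]

```text
time_s: 17.07
tcp_pos: [0.6384, 0.0953, 0.0562]
ee_rot: [[-0.148, -0.989, 0.002], [-0.989, 0.148, 0.001], [-0.001, -0.002, -1.0]]
wrist_force: [0.6, -0.1, -0.2]
gripper_width: 0.999
gripper_force: 0.0
```

Call:
apply_moves:
  moves:
    - [[0, 0, 0], 0]
    - [[0, 0, 0], 0]
    - [[0, 0, 0], 0]
    - [[0, 0, 0], 0]
    - [[0, 0, 0], 0]
  hand: 0.045

```text
time_s: 17.48
tcp_pos: [0.6377, 0.0952, 0.0553]
ee_rot: [[-0.148, -0.989, 0.0], [-0.989, 0.148, 0.0], [-0.0, -0.0, -1.0]]
wrist_force: [-0.2, 0.2, -0.6]
gripper_width: 0.706
gripper_force: 0.0
```

Call:
apply_moves:
  moves:
    - [[0, 0, 0], 0]
    - [[0, 0, 0], 0]
    - [[0, 0, 0], 0]

```text
time_s: 17.73
tcp_pos: [0.6376, 0.0952, 0.0552]
ee_rot: [[-0.148, -0.989, 0.0], [-0.989, 0.148, 0.0], [-0.0, -0.0, -1.0]]
wrist_force: [-0.6, -0.5, 1.6]
gripper_width: 0.674
gripper_force: 30.0
```

```bash
python3 - <<'E'
from plan import *
plan([[.6383,.0958,.15,None,.03],[.5438,-.3362,.15,-92.8,.037],[.5438,-.3362,.066,None,.022]])
E
```

```text
tcp [0.6376 0.0952 0.0552] yaw -98.53 tilt [0.0001 0.    ] t 17.7333
 wp at row 4
 wp at row 16
 wp at row 20
[[[-0.0, -0.0, -0.024], 0.0], [[-0.0, -0.0, -0.024], 0.0], [[-0.0, -0.0, -0.023], 0.0], [[-0.0007, -0.0006, -0.0238], 0.0], [[0.037, 0.002, 0.0], -0.5]]
[[[0.037, 0.003, 0.0], -0.5], [[0.037, 0.003, 0.0], -0.5], [[0.037, 0.003, 0.0], -0.5], [[0.037, 0.004, 0.0], -0.5], [[0.036, 0.004, 0.0], -0.5]]
[[[0.036, 0.004, 0.0], -0.5], [[0.037, 0.005, 0.0], -0.4], [[0.036, 0.005, 0.0], -0.5], [[0.036, 0.005, 0.0], -0.4], [[0.037, 0.006, 0.0], -0.5]]
[[[0.0361, 0.0061, 0.0], -0.4], [[0.0, 0.0, 0.021], 0.0], [[0.0, 0.0, 0.021], 0.0], [[0.0, 0.0, 0.021], 0.0], [[0.0, 0.0, 0.021], 0.0]]
```

Call:
apply_moves:
  moves:
    - [[0, 0, -0.01], 0]
    - [[0, 0, -0.025], 0]
    - [[0, 0, -0.03], 0]
    - [[0.01, 0, -0.025], 0]
    - [[0.03, 0.002, -0.005], -0.5]

```text
time_s: 18.15
tcp_pos: [0.6334, 0.0589, 0.1552]
ee_rot: [[-0.135, -0.991, 0.01], [-0.991, 0.135, 0.002], [-0.004, -0.01, -1.0]]
wrist_force: [1.4, -1.0, -2.7]
gripper_width: 0.67
gripper_force: 30.0
```

Call:
apply_moves:
  moves:
    - [[0.037, 0.003, 0], -0.5]
    - [[0.037, 0.003, 0], -0.5]
    - [[0.037, 0.003, 0], -0.5]
    - [[0.037, 0.003, 0], -0.5]
    - [[0.037, 0.004, 0], -0.5]

```text
time_s: 18.57
tcp_pos: [0.5898, -0.1272, 0.1497]
ee_rot: [[-0.096, -0.995, -0.002], [-0.995, 0.096, 0.0], [-0.0, 0.002, -1.0]]
wrist_force: [1.0, -0.6, -3.8]
gripper_width: 0.671
gripper_force: 30.0
```

Call:
apply_moves:
  moves:
    - [[0.036, 0.004, 0], -0.5]
    - [[0.036, 0.005, 0], -0.5]
    - [[0.036, 0.005, 0], -0.5]
    - [[0.036, 0.005, 0], -0.5]
    - [[0.036, 0.006, 0], -0.5]

```text
time_s: 18.98
tcp_pos: [0.5507, -0.3045, 0.1496]
ee_rot: [[-0.053, -0.999, -0.002], [-0.999, 0.053, 0.001], [-0.001, 0.002, -1.0]]
wrist_force: [1.4, 0.4, -3.4]
gripper_width: 0.668
gripper_force: 30.0
```

Call:
apply_moves:
  moves:
    - [[0.02, 0.004, 0], -0.2]
    - [[0.012, 0.003, 0.008], 0]
    - [[0, 0, 0.02], 0]
    - [[0, 0, 0.022], 0]
    - [[0, 0, 0.018], 0]

```text
time_s: 19.4
tcp_pos: [0.5421, -0.334, 0.0797]
ee_rot: [[-0.051, -0.999, -0.002], [-0.999, 0.051, 0.002], [-0.002, 0.002, -1.0]]
wrist_force: [-0.3, -0.6, -4.6]
gripper_width: 0.674
gripper_force: 30.0
```

```bash
python3 - <<'E'
from plan import *
plan([[.5438,-.3362,.066,None,.022]])
E
```

```text
tcp [ 0.5421 -0.334   0.0797] yaw -92.9 tilt [-0.0023  0.002 ] t 19.4
 wp at row 1
[[[0.0022, -0.0018, 0.0137], 0.0]]
```

Call:
apply_moves:
  moves:
    - [[0, 0, 0.009], 0]
    - [[0, 0, 0.006], 0]
    - [[0, 0, 0.003], 0]
    - [[0, 0, 0.001], 0]
    - [[0, 0, 0], 0]

```text
time_s: 19.82
tcp_pos: [0.5441, -0.3348, 0.0638]
ee_rot: [[-0.049, -0.999, 0.001], [-0.999, 0.049, -0.001], [0.001, -0.001, -1.0]]
wrist_force: [-0.4, 0.2, -4.0]
gripper_width: 0.671
gripper_force: 30.0
```

Call:
apply_moves:
  moves:
    - [[0, 0, 0.001], 0]
    - [[0, 0, 0], 0]

```text
time_s: 19.98
tcp_pos: [0.5439, -0.3349, 0.0629]
ee_rot: [[-0.049, -0.999, 0.002], [-0.999, 0.049, -0.001], [0.0, -0.002, -1.0]]
wrist_force: [-0.2, 1.1, -4.2]
gripper_width: 0.67
gripper_force: 30.0
```

Call:
apply_moves:
  moves:
    - [[0, 0, 0.001], 0]
    - [[0, 0, 0.001], 0]
    - [[0, 0, 0], 0]

```text
time_s: 20.23
tcp_pos: [0.5438, -0.335, 0.0612]
ee_rot: [[-0.049, -0.999, 0.001], [-0.999, 0.049, -0.001], [0.001, -0.001, -1.0]]
wrist_force: [-1.3, 1.0, 1.9]
gripper_width: 0.667
gripper_force: 30.0
```

Call:
apply_moves:
  moves:
    - [[0, 0, 0], 0]
    - [[0, 0, 0], 0]
    - [[0, 0, 0], 0]
    - [[0, 0, 0], 0]
  hand: 0.087

```text
time_s: 20.57
tcp_pos: [0.5437, -0.335, 0.0603]
ee_rot: [[-0.049, -0.999, 0.001], [-0.999, 0.049, -0.0], [0.0, -0.001, -1.0]]
wrist_force: [-0.4, -0.1, 0.1]
gripper_width: 0.889
gripper_force: 0.0
```

```bash
python3 - <<'E'
from plan import *
plan([[.5438,-.335,.13,None,.03],[.605,.085,.20,-98.5,.041]])
E
```

```text
tcp [ 0.5437 -0.335   0.0603] yaw -92.83 tilt [ 0.0007 -0.0004] t 20.5667
 wp at row 3
 wp at row 14
[[[-0.0, -0.0, -0.023], 0.0], [[-0.0, -0.0, -0.023], 0.0], [[-0.0, -0.0001, -0.0237], 0.0], [[-0.038, -0.004, -0.006], 0.5], [[-0.038, -0.003, -0.006], 0.5]]
[[[-0.039, -0.003, -0.006], 0.5], [[-0.039, -0.003, -0.006], 0.5], [[-0.038, -0.002, -0.007], 0.5], [[-0.039, -0.002, -0.006], 0.5], [[-0.039, -0.002, -0.007], 0.5]]
[[[-0.038, -0.001, -0.006], 0.5], [[-0.039, -0.001, -0.007], 0.6], [[-0.038, -0.001, -0.006], 0.5], [[-0.0387, 0.0002, -0.007], 0.6]]
```

Call:
apply_moves:
  moves:
    - [[0, 0, -0.016], 0]
    - [[0, 0, -0.03], 0]
    - [[0, 0, -0.024], 0]
    - [[-0.038, -0.004, -0.006], 0.5]
    - [[-0.038, -0.003, -0.006], 0.5]

```text
time_s: 20.98
tcp_pos: [0.5552, -0.2603, 0.1438]
ee_rot: [[-0.071, -0.997, 0.004], [-0.997, 0.071, -0.001], [0.001, -0.004, -1.0]]
wrist_force: [0.5, 0.2, -0.3]
gripper_width: 0.998
gripper_force: 0.0
```

Call:
apply_moves:
  moves:
    - [[-0.039, -0.003, -0.006], 0.5]
    - [[-0.039, -0.003, -0.006], 0.5]
    - [[-0.038, -0.002, -0.007], 0.5]
    - [[-0.039, -0.002, -0.006], 0.5]
    - [[-0.039, -0.002, -0.007], 0.5]

```text
time_s: 21.4
tcp_pos: [0.5827, -0.0652, 0.1745]
ee_rot: [[-0.111, -0.994, 0.0], [-0.994, 0.111, 0.0], [-0.0, -0.0, -1.0]]
wrist_force: [1.4, 0.1, -0.1]
gripper_width: 1.002
gripper_force: 0.0
```

Call:
apply_moves:
  moves:
    - [[-0.038, -0.001, -0.006], 0.5]
    - [[-0.039, -0.001, -0.007], 0.6]
    - [[-0.038, -0.001, -0.006], 0.5]
    - [[-0.038, 0, -0.007], 0.6]
    - [[0, 0, 0], 0]

```text
time_s: 21.82
tcp_pos: [0.6067, 0.0904, 0.2016]
ee_rot: [[-0.142, -0.99, 0.005], [-0.99, 0.142, 0.002], [-0.002, -0.005, -1.0]]
wrist_force: [0.7, -0.3, 1.4]
gripper_width: 1.0
gripper_force: 0.0
```

Call:
apply_moves:
  moves:
    - [[0, 0, 0], 0]
    - [[0, 0, 0], 0]
    - [[0, 0, 0], 0]

```text
time_s: 22.07
tcp_pos: [0.6043, 0.0834, 0.1997]
ee_rot: [[-0.15, -0.989, -0.001], [-0.989, 0.15, -0.0], [0.001, 0.001, -1.0]]
wrist_force: [0.2, -0.3, -0.0]
gripper_width: 1.002
gripper_force: 0.0
```

```bash
python3 look.py w4 tray pad_front pad_left pad_right crucible;python3 - <<'E'
import cv2
f=cv2.imread("pics/w4.png")[0:240,160:420];cv2.imwrite("pics/c4.png",cv2.resize(f,None,fx=2.5,fy=2.5,interpolation=cv2.INTER_CUBIC))
E
```

```text
tray 0.7 [302.6 136.5] [0.6166 0.0251 0.    ]
pad_front 0.66 [346.3 141.6] [0.5645 0.0391 0.006 ]
pad_left 0.71 [294.3 195.2] [0.6387 0.0956 0.006 ]
pad_right 0.61 [291.4  82. ] [ 0.6189 -0.038   0.006 ]
crucible 0.63 [291.8 137.5] [0.6294 0.0242 0.006 ]
```

View pics/c4.png

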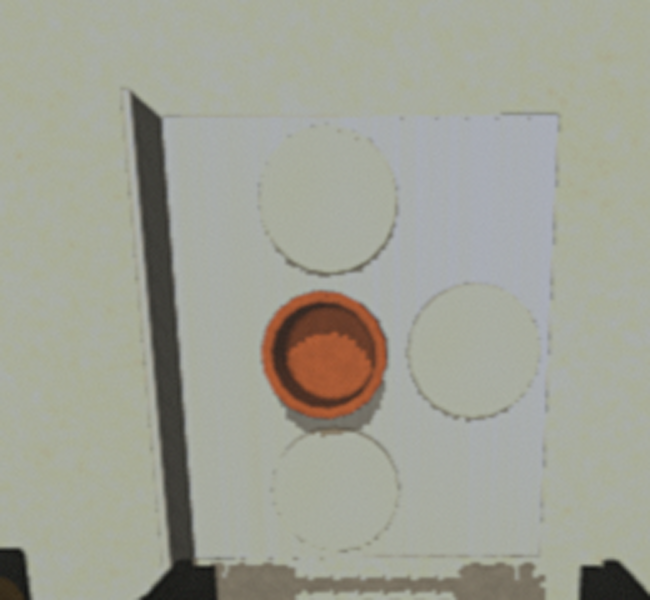

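The three pads are bare (crop centres about 328,197; 474,350; 336,490) and the crucible is at (325,354), undisturbed. I'll refit the tray from this view.

```bash
cat > tray.py <<'E'
import json
T=[.6134,.0308,-.1488]
E
python3 - <<'E'
from plan import *
import pickle
from scipy.optimize import least_squares
np.set_printoptions(precision=4,suppress=True)
p=pickle.load(open("w4.pkl","rb"))[0]
L=[(.015,-.068,.012),(-.053,0,.012),(.015,.068,.012),(.015,0,.052),(-.09,-.105,.006),(-.09,.105,.006)]
px=np.array([(328.5,197),(474.5,350),(336,489.5),(325,354),(558,113),(540,556)])/2.5+[160,0]
W=lambda q,l:[q[0]+np.cos(q[2])*l[0]-np.sin(q[2])*l[1],q[1]+np.sin(q[2])*l[0]+np.cos(q[2])*l[1],l[2]]
s=least_squares(lambda q:np.concatenate([proj(p,W(q,l))-a for l,a in zip(L,px)]),[.61,.03,-.15]);print(s.x,s.fun.round(2))
for l,a in zip(L,px): print(np.array(W(s.x,l)),onz(p,a/[640,400],l[2]))
plan([[.6285,.0285,.14,None,.03],[.6285,.0285,.05,None,.022],[.6285,.0285,.017,None,.012]])
E
```

```text
[ 0.6132  0.0298 -0.1466] [-0.04  0.69 -0.11  0.09 -0.03 -0.14 -0.31  0.2   0.67 -0.37 -0.21 -0.57]
[ 0.6181 -0.0396  0.012 ] [ 0.618  -0.0404  0.012 ]
[0.5608 0.0376 0.012 ] [0.5607 0.0375 0.012 ]
[0.638  0.0949 0.012 ] [0.638  0.0951 0.012 ]
[0.6281 0.0276 0.052 ] [0.6277 0.0275 0.052 ]
[ 0.5088 -0.0609  0.006 ] [ 0.5096 -0.0606  0.006 ]
[0.5395 0.1469 0.006 ] [0.5393 0.1477 0.006 ]
tcp [0.6047 0.0836 0.2   ] yaw -98.6 tilt [-0.0001 -0.    ] t 22.3667
 wp at row 3
 wp at row 8
 wp at row 11
[[[0.017, -0.011, 0.02], 0.0], [[0.017, -0.01, 0.02], 0.0], [[0.0169, -0.0108, 0.02], 0.0], [[0.0, 0.0, 0.018], 0.0], [[0.0, 0.0, 0.018], 0.0]]
[[[0.0, 0.0, 0.018], 0.0], [[0.0, 0.0, 0.018], 0.0], [[0.0, 0.0, 0.018], 0.0], [[0.0, 0.0, 0.011], 0.0], [[0.0, 0.0, 0.011], 0.0]]
[[[0.0, 0.0, 0.011], 0.0]]
```

Call:
apply_moves:
  moves:
    - [[0.017, -0.011, 0.018], 0]
    - [[0.017, -0.011, 0.02], 0]
    - [[0.018, -0.01, 0.022], 0]
    - [[0.003, 0, 0.022], 0]
    - [[0, 0, 0.022], 0]
  hand: 0.078

```text
time_s: 22.78
tcp_pos: [0.6284, 0.0234, 0.0951]
ee_rot: [[-0.151, -0.989, 0.0], [-0.989, 0.151, -0.0], [-0.0, -0.0, -1.0]]
wrist_force: [0.9, 0.1, -0.0]
gripper_width: 0.897
gripper_force: 0.0
```

Call:
apply_moves:
  moves:
    - [[0, 0, 0.022], 0]
    - [[0, 0, 0.02], 0]
    - [[0, 0, 0.014], 0]
    - [[0, 0, 0.006], 0]
    - [[0, 0, 0], 0]

```text
time_s: 23.2
tcp_pos: [0.6272, 0.0247, 0.0324]
ee_rot: [[-0.149, -0.989, -0.003], [-0.989, 0.149, -0.001], [0.001, 0.003, -1.0]]
wrist_force: [0.5, -0.3, 0.2]
gripper_width: 0.896
gripper_force: 0.0
```

```bash
python3 - <<'E'
from plan import *
plan([[.628,.028,.020,None,.01]])
E
```

```text
tcp [0.6272 0.0247 0.0324] yaw -98.56 tilt [-0.0033 -0.0009] t 23.2
 wp at row 2
[[[-0.002, -0.0, 0.006], 0.0], [[-0.0013, -0.0003, 0.0064], 0.0]]
```

Call:
apply_moves:
  moves:
    - [[-0.002, 0, 0.008], 0]
    - [[-0.001, 0, 0.005], 0]
    - [[0, 0, 0.001], 0]
    - [[0, 0, 0], 0]
    - [[0, 0, 0], 0]

```text
time_s: 23.62
tcp_pos: [0.629, 0.0284, 0.0206]
ee_rot: [[-0.148, -0.989, 0.001], [-0.989, 0.148, 0.0], [-0.0, -0.001, -1.0]]
wrist_force: [0.1, 0.6, 0.1]
gripper_width: 0.896
gripper_force: 0.0
```

Call:
apply_moves:
  moves:
    - [[0, 0, 0], 0]
    - [[0, 0, 0], 0]
    - [[0, 0, 0], 0]
    - [[0, 0, 0], 0]
    - [[0, 0, 0], 0]
  hand: 0.035

```text
time_s: 24.03
tcp_pos: [0.6286, 0.0283, 0.0202]
ee_rot: [[-0.148, -0.989, -0.0], [-0.989, 0.148, -0.0], [0.0, 0.0, -1.0]]
wrist_force: [0.4, -0.6, 2.4]
gripper_width: 0.605
gripper_force: 17.7
```

Call:
apply_moves:
  moves:
    - [[0, 0, 0], 0]
    - [[0, 0, 0], 0]

```text
time_s: 24.2
tcp_pos: [0.6286, 0.0282, 0.0202]
ee_rot: [[-0.148, -0.989, -0.0], [-0.989, 0.148, -0.0], [0.0, 0.0, -1.0]]
wrist_force: [-1.0, 0.4, 1.3]
gripper_width: 0.602
gripper_force: 29.9
```

```bash
python3 - <<'E'
from plan import *
plan([[.628,.028,.13,None,.03],[.46,.43,.20,-95,.037]])
E
```

```text
tcp [0.6286 0.0282 0.0202] yaw -98.53 tilt [-0.0001 -0.0001] t 24.2
 wp at row 4
 wp at row 16
[[[0.0, 0.0, -0.027], 0.0], [[0.0, 0.0, -0.028], 0.0], [[0.0, 0.0, -0.027], 0.0], [[0.0003, 0.0006, -0.0278], 0.0], [[-0.031, 0.019, -0.006], -0.3]]
[[[-0.031, 0.019, -0.006], -0.3], [[-0.031, 0.018, -0.006], -0.3], [[-0.031, 0.018, -0.006], -0.3], [[-0.032, 0.018, -0.006], -0.3], [[-0.032, 0.018, -0.006], -0.3]]
[[[-0.032, 0.018, -0.006], -0.3], [[-0.032, 0.018, -0.006], -0.3], [[-0.032, 0.017, -0.006], -0.3], [[-0.032, 0.017, -0.005], -0.3], [[-0.031, 0.018, -0.006], -0.3]]
[[[-0.0319, 0.0169, -0.005], -0.2]]
```

Call:
apply_moves:
  moves:
    - [[0, 0, -0.01], 0]
    - [[0, 0, -0.025], 0]
    - [[0, 0, -0.03], 0]
    - [[0, 0, -0.03], 0]
    - [[-0.02, 0.012, -0.015], -0.3]

```text
time_s: 24.62
tcp_pos: [0.6226, 0.0479, 0.1347]
ee_rot: [[-0.146, -0.989, 0.007], [-0.989, 0.146, 0.0], [-0.001, -0.007, -1.0]]
wrist_force: [1.2, -0.1, -0.5]
gripper_width: 0.602
gripper_force: 29.9
```

Call:
apply_moves:
  moves:
    - [[-0.031, 0.019, -0.006], -0.3]
    - [[-0.031, 0.018, -0.006], -0.3]
    - [[-0.031, 0.018, -0.006], -0.3]
    - [[-0.032, 0.018, -0.006], -0.3]
    - [[-0.032, 0.018, -0.006], -0.3]

```text
time_s: 25.03
tcp_pos: [0.5495, 0.2189, 0.1611]
ee_rot: [[-0.117, -0.993, 0.0], [-0.993, 0.117, 0.0], [-0.001, -0.0, -1.0]]
wrist_force: [0.7, -0.3, -0.8]
gripper_width: 0.602
gripper_force: 29.9
```

Call:
apply_moves:
  moves:
    - [[-0.032, 0.018, -0.006], -0.3]
    - [[-0.032, 0.018, -0.006], -0.3]
    - [[-0.032, 0.018, -0.006], -0.3]
    - [[-0.032, 0.018, -0.005], -0.3]
    - [[-0.032, 0.018, -0.006], -0.3]

```text
time_s: 25.45
tcp_pos: [0.4768, 0.3876, 0.1899]
ee_rot: [[-0.091, -0.996, 0.0], [-0.996, 0.091, 0.0], [-0.0, 0.0, -1.0]]
wrist_force: [-0.0, -0.1, -0.1]
gripper_width: 0.6
gripper_force: 29.9
```

Call:
apply_moves:
  moves:
    - [[-0.032, 0.018, -0.005], -0.2]
    - [[-0.012, 0.007, 0], 0]
    - [[0, 0, 0], 0]
    - [[0, 0, 0], 0]
    - [[0, 0, 0], 0]

```text
time_s: 25.87
tcp_pos: [0.4571, 0.4313, 0.1939]
ee_rot: [[-0.088, -0.996, -0.001], [-0.996, 0.088, -0.001], [0.001, 0.001, -1.0]]
wrist_force: [1.0, -0.4, 0.6]
gripper_width: 0.606
gripper_force: 29.9
```

```bash
python3 look.py w5 turntable crucible;python3 - <<'E'
from plan import *
r.sense()
f=cv2.imread("pics/w5.png")[0:250,160:480];cv2.imwrite("pics/c5.png",cv2.resize(f,None,fx=2.4,fy=2.4,interpolation=cv2.INTER_CUBIC))
E
```

```text
turntable 0.88 [308.3 104. ] [0.4622 0.3368 0.    ]
crucible 0.79 [318.7 230.5] [0.4639 0.4936 0.006 ]
tcp [0.4577 0.4309 0.194 ] yaw -95.13 tilt [-0.0003 -0.0005] t 26.0167
```

View pics/c5.png

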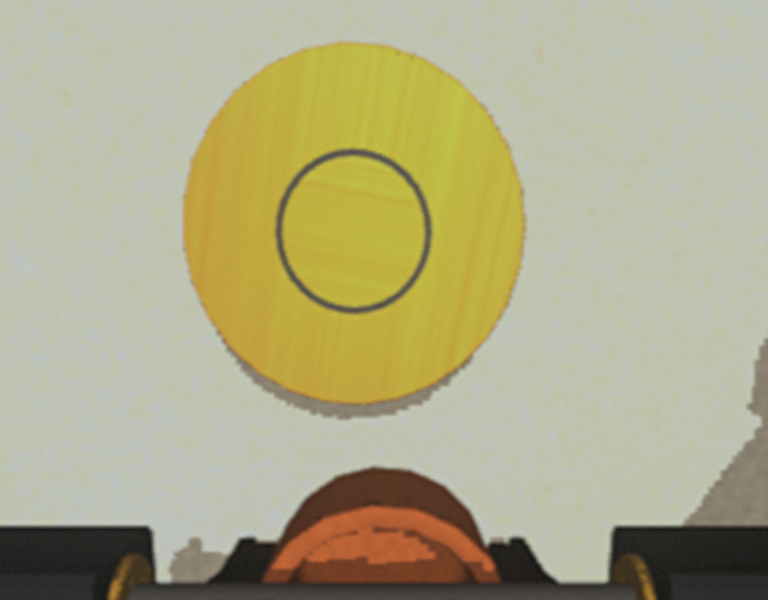

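The turntable's dark ring is at about (354,231) in the crop, with the crucible held upright below it at (380,540).

```bash
python3 - <<'E'
from plan import *
import pickle
np.set_printoptions(precision=4,suppress=True)
p=pickle.load(open("w5.pkl","rb"))[0]
for q in ([(278,231),(430,231),(354,151),(354,311.5)],[(184,215),(525,225),(352,42),(357,403)]):
    X=[onz(p,((160+x/2.4)/640,y/2.4/400),.04) for x,y in q];print(np.mean(X,0),np.linalg.norm(X[0]-X[1]),np.linalg.norm(X[2]-X[3]))
    c=np.mean(X,0)
c=np.mean([onz(p,((160+x/2.4)/640,y/2.4/400),.04) for x,y in [(278,231),(430,231),(354,151),(354,311.5)]],0)
plan([[c[0],c[1],.11,None,.03],[c[0],c[1],.060,None,.02]])
E
```

```text
[0.4612 0.3329 0.04  ] 0.06616151867955862 0.0660834620398009
[0.4607 0.3307 0.04  ] 0.14790751249652298 0.14819610073205652
tcp [0.4577 0.4309 0.194 ] yaw -95.13 tilt [-0.0003 -0.0005] t 26.0167
 wp at row 5
 wp at row 8
[[[0.019, -0.002, 0.017], 0.0], [[0.02, -0.003, 0.017], 0.0], [[0.019, -0.002, 0.017], 0.0], [[0.02, -0.003, 0.017], 0.0], [[0.0193, -0.0023, 0.016], 0.0]]
[[[0.0, 0.0, 0.017], 0.0], [[0.0, 0.0, 0.017], 0.0], [[0.0, 0.0, 0.016], 0.0]]
```

```bash
python3 - <<'E'
from plan import *
import pickle
from scipy.optimize import least_squares
np.set_printoptions(precision=4,suppress=True)
p=pickle.load(open("w5.pkl","rb"))[0];f=p["frame"].astype(int)
m=((f[...,2]-f[...,0]>70)).astype(np.uint8);m[185:]=0
cs=max(cv2.findContours(m,cv2.RETR_EXTERNAL,1)[0],key=cv2.contourArea)[:,0]
g=f.sum(2);R=np.argwhere((g[60:135,270:345]<290))[:,::-1]+[270,60]
print(len(cs),len(R))
for name,pts,rad in(("disc",cs,.075),("ring",R,.034)):
    for z in(.03,.04):
        X=np.array([onz(p,((x+.5)/640,(y+.5)/400),z) for x,y in pts])
        s=least_squares(lambda q:np.hypot(X[:,0]-q[0],X[:,1]-q[1])-q[2],[.46,.33,rad],loss="soft_l1",f_scale=.001);print(name,z,s.x,np.abs(s.fun).mean())
E
```

```text
412 321
disc 0.03 [0.4616 0.3326 0.076 ] 0.0002816001875572919
disc 0.04 [0.4613 0.3336 0.0737] 0.00027298250204722406
ring 0.03 [0.4616 0.3324 0.0335] 0.0004188647462834313
ring 0.04 [0.4613 0.3334 0.0325] 0.00040605003873074445
```

Call:
apply_moves:
  moves:
    - [[0.019, -0.002, 0.015], 0]
    - [[0.02, -0.003, 0.017], 0]
    - [[0.02, -0.002, 0.017], 0]
    - [[0.02, -0.003, 0.017], 0]
    - [[0.0185, -0.0025, 0.016], 0]

```text
time_s: 26.43
tcp_pos: [0.4612, 0.3319, 0.1115]
ee_rot: [[-0.089, -0.996, -0.0], [-0.996, 0.089, -0.0], [0.0, 0.0, -1.0]]
wrist_force: [0.9, -0.5, -0.8]
gripper_width: 0.6
gripper_force: 29.9
```

Call:
apply_moves:
  moves:
    - [[0, 0, 0.018], 0]
    - [[0, 0, 0.016], 0]
    - [[0, 0, 0.01], 0]
    - [[0, 0, 0.006], 0]
    - [[0, 0, 0], 0]

```text
time_s: 26.85
tcp_pos: [0.4608, 0.3333, 0.061]
ee_rot: [[-0.088, -0.996, -0.001], [-0.996, 0.088, -0.002], [0.002, 0.001, -1.0]]
wrist_force: [-0.4, 0.4, -1.8]
gripper_width: 0.604
gripper_force: 29.9
```

Call:
apply_moves:
  moves:
    - [[0, 0, 0.003], 0]
    - [[0, 0, 0.002], 0]
    - [[0, 0, 0], 0]
    - [[0, 0, 0], 0]

```text
time_s: 27.18
tcp_pos: [0.4612, 0.3344, 0.0576]
ee_rot: [[-0.087, -0.996, 0.001], [-0.996, 0.087, 0.001], [-0.001, -0.001, -1.0]]
wrist_force: [0.6, -0.1, -0.6]
gripper_width: 0.602
gripper_force: 29.9
```

Call:
apply_moves:
  moves:
    - [[0.001, 0, 0.001], 0]
    - [[0, 0, 0.001], 0]
    - [[0, 0, 0.001], 0]
    - [[0, 0, 0], 0]

```text
time_s: 27.52
tcp_pos: [0.461, 0.3332, 0.0542]
ee_rot: [[-0.088, -0.996, 0.0], [-0.996, 0.088, 0.0], [-0.0, -0.0, -1.0]]
wrist_force: [0.5, -0.7, 0.0]
gripper_width: 0.603
gripper_force: 29.9
```

Call:
apply_moves:
  moves:
    - [[0, 0, 0.0005], 0]
    - [[0, 0, 0], 0]

```text
time_s: 27.68
tcp_pos: [0.4609, 0.3332, 0.0541]
ee_rot: [[-0.087, -0.996, 0.0], [-0.996, 0.087, 0.0], [-0.0, -0.0, -1.0]]
wrist_force: [-1.5, -1.2, 3.6]
gripper_width: 0.604
gripper_force: 29.9
```

Call:
apply_moves:
  moves:
    - [[0, 0, 0], 0]
    - [[0, 0, 0], 0]
    - [[0, 0, 0], 0]
    - [[0, 0, 0], 0]
    - [[0, 0, 0], 0]
  hand: 0.087

```text
time_s: 28.1
tcp_pos: [0.4609, 0.3331, 0.0533]
ee_rot: [[-0.088, -0.996, -0.0], [-0.996, 0.088, -0.0], [0.0, 0.0, -1.0]]
wrist_force: [0.6, 0.2, 0.1]
gripper_width: 0.895
gripper_force: 0.0
```

Call:
apply_moves:
  moves:
    - [[0, 0, -0.01], 0]
    - [[0, 0, -0.025], 0]
    - [[0, 0, -0.03], 0]
    - [[-0.02, 0.002, -0.025], 0]
    - [[-0.035, 0.003, -0.025], 0]

```text
time_s: 28.52
tcp_pos: [0.4607, 0.3853, 0.1706]
ee_rot: [[-0.091, -0.996, 0.0], [-0.996, 0.091, 0.0], [-0.0, -0.0, -1.0]]
wrist_force: [1.3, 0.7, -0.1]
gripper_width: 0.997
gripper_force: 0.0
```

Call:
apply_moves:
  moves:
    - [[-0.03, 0.003, -0.02], 0]
    - [[-0.015, 0.002, -0.005], 0]
    - [[0, 0, 0], 0]
    - [[0, 0, 0], 0]
    - [[0, 0, 0], 0]

```text
time_s: 28.93
tcp_pos: [0.4592, 0.4313, 0.1921]
ee_rot: [[-0.088, -0.996, -0.001], [-0.996, 0.088, -0.002], [0.002, 0.001, -1.0]]
wrist_force: [0.3, 0.9, -0.6]
gripper_width: 0.998
gripper_force: 0.0
```

```bash
python3 look.py w6 turntable crucible;python3 - <<'E'
from plan import *
import pickle
from scipy.optimize import least_squares
np.set_printoptions(precision=4,suppress=True)
r.sense()
p=pickle.load(open("w6.pkl","rb"))[0];f=p["frame"].astype(int)
cv2.imwrite("pics/c6.png",cv2.resize(p["frame"][0:250,160:480],None,fx=2.4,fy=2.4,interpolation=cv2.INTER_CUBIC))
def fit(m,z,n):
    pts=max(cv2.findContours(m.astype(np.uint8),cv2.RETR_EXTERNAL,1)[0],key=cv2.contourArea)[:,0]
    X=np.array([onz(p,((x+.5)/640,(y+.5)/400),z) for x,y in pts])
    s=least_squares(lambda q:np.hypot(X[:,0]-q[0],X[:,1]-q[1])-q[2],[.46,.33,.05],loss="soft_l1",f_scale=.001);print(n,s.x,np.abs(s.fun).mean())
y=(f[...,2]-f[...,0]>70);y[185:]=0
hsv=cv2.cvtColor(p["frame"],cv2.COLOR_BGR2HSV);red=((hsv[...,0]<12)|(hsv[...,0]>172))&(hsv[...,1]>110);red[185:]=0
fit(y,.04,"disc");fit(red,.086,"crucible rim")
E
```

```text
crucible 0.92 [309.7  96.8] [0.4615 0.3297 0.006 ]
tcp [0.4596 0.4311 0.1921] yaw -95.08 tilt [-0.001  -0.0015] t 29.0833
disc [0.4613 0.3336 0.0736] 0.0002674796790609382
crucible rim [0.4615 0.3334 0.0256] 0.0003350562322261527
```

View pics/c6.png

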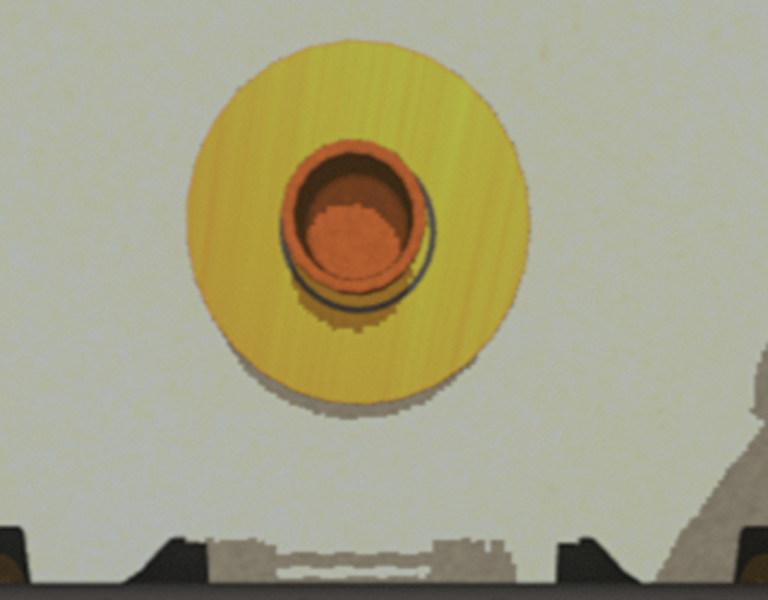

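The crucible stands concentric with the ring (rim centre within about 1 mm of the disc's centre). Next is the wide flask on the board.

```bash
python3 - <<'E'
from plan import *
plan([[.5438,-.335,.16,-92.8,.041],[.5438,-.335,.0612,None,.022]])
E
```

```text
tcp [0.4596 0.4311 0.1921] yaw -95.08 tilt [-0.001  -0.0015] t 29.0833
 wp at row 19
 wp at row 24
[[[0.04, -0.008, 0.002], -0.1], [[0.04, -0.008, 0.002], -0.1], [[0.04, -0.008, 0.002], -0.1], [[0.04, -0.008, 0.002], -0.1], [[0.04, -0.008, 0.002], -0.1]]
[[[0.04, -0.008, 0.002], -0.1], [[0.04, -0.007, 0.002], -0.1], [[0.04, -0.007, 0.002], -0.1], [[0.04, -0.007, 0.001], -0.1], [[0.04, -0.007, 0.002], -0.1]]
[[[0.04, -0.007, 0.001], -0.1], [[0.04, -0.007, 0.002], -0.1], [[0.04, -0.007, 0.001], -0.2], [[0.04, -0.007, 0.002], -0.1], [[0.04, -0.007, 0.001], -0.2]]
[[[0.039, -0.007, 0.002], -0.1], [[0.04, -0.007, 0.001], -0.2], [[0.04, -0.007, 0.002], -0.1], [[0.039, -0.0071, 0.0011], -0.2], [[0.0, 0.0, 0.02], 0.0]]
[[[0.0, 0.0, 0.02], 0.0], [[0.0, 0.0, 0.02], 0.0], [[0.0, 0.0, 0.019], 0.0], [[0.0, 0.0, 0.0198], 0.0]]
```

Call:
apply_moves:
  moves:
    - [[0.04, -0.008, 0.002], -0.1]
    - [[0.04, -0.008, 0.002], -0.1]
    - [[0.04, -0.008, 0.002], -0.1]
    - [[0.04, -0.008, 0.002], -0.1]
    - [[0.04, -0.008, 0.002], -0.1]

```text
time_s: 29.5
tcp_pos: [0.4822, 0.2271, 0.1825]
ee_rot: [[-0.079, -0.997, -0.0], [-0.997, 0.079, -0.001], [0.001, 0.0, -1.0]]
wrist_force: [0.8, 0.2, 0.7]
gripper_width: 1.004
gripper_force: 0.0
```

Call:
apply_moves:
  moves:
    - [[0.04, -0.008, 0.002], -0.1]
    - [[0.04, -0.007, 0.002], -0.1]
    - [[0.04, -0.007, 0.002], -0.1]
    - [[0.04, -0.007, 0.001], -0.1]
    - [[0.04, -0.007, 0.002], -0.1]

```text
time_s: 29.92
tcp_pos: [0.5028, 0.025, 0.1739]
ee_rot: [[-0.07, -0.998, 0.0], [-0.998, 0.07, -0.0], [0.0, -0.0, -1.0]]
wrist_force: [0.1, 0.4, 0.8]
gripper_width: 0.996
gripper_force: 0.0
```

Call:
apply_moves:
  moves:
    - [[0.04, -0.007, 0.001], -0.1]
    - [[0.04, -0.007, 0.002], -0.1]
    - [[0.04, -0.007, 0.001], -0.2]
    - [[0.04, -0.007, 0.002], -0.1]
    - [[0.04, -0.007, 0.001], -0.2]

```text
time_s: 30.33
tcp_pos: [0.5241, -0.1768, 0.1665]
ee_rot: [[-0.059, -0.998, -0.001], [-0.998, 0.059, 0.0], [0.0, 0.001, -1.0]]
wrist_force: [1.1, 1.6, 0.5]
gripper_width: 0.996
gripper_force: 0.0
```

Call:
apply_moves:
  moves:
    - [[0.04, -0.007, 0.002], -0.1]
    - [[0.04, -0.007, 0.001], -0.2]
    - [[0.037, -0.007, 0.002], -0.1]
    - [[0.025, -0.005, 0.001], -0.2]
    - [[0.016, -0.002, 0], 0]

```text
time_s: 30.75
tcp_pos: [0.5435, -0.3368, 0.1596]
ee_rot: [[-0.051, -0.999, -0.002], [-0.999, 0.051, 0.0], [-0.0, 0.002, -1.0]]
wrist_force: [0.7, -0.4, -0.2]
gripper_width: 0.996
gripper_force: 0.0
```

Call:
apply_moves:
  moves:
    - [[0, 0, 0.01], 0]
    - [[0, 0, 0.02], 0]
    - [[0, 0, 0.024], 0]
    - [[0, 0, 0.018], 0]
    - [[0, 0, 0.01], 0]

```text
time_s: 31.17
tcp_pos: [0.5425, -0.3317, 0.0758]
ee_rot: [[-0.047, -0.999, -0.005], [-0.999, 0.047, 0.002], [-0.002, 0.005, -1.0]]
wrist_force: [-0.9, 0.3, 0.0]
gripper_width: 1.0
gripper_force: 0.0
```

```bash
python3 - <<'E'
from plan import *
plan([[.5438,-.335,.0612,None,.022]])
E
```

```text
tcp [ 0.5425 -0.3317  0.0758] yaw -92.72 tilt [-0.0047  0.0025] t 31.1667
 wp at row 1
[[[0.0032, -0.0014, 0.0146], 0.0]]
```

Call:
apply_moves:
  moves:
    - [[0, 0, 0.009], 0]
    - [[0, 0, 0.005], 0]
    - [[0, 0, 0.002], 0]
    - [[0, 0, 0], 0]
    - [[0, 0, 0], 0]

```text
time_s: 31.58
tcp_pos: [0.5452, -0.3337, 0.0637]
ee_rot: [[-0.047, -0.999, 0.002], [-0.999, 0.047, -0.001], [0.001, -0.002, -1.0]]
wrist_force: [-0.1, 0.0, -0.4]
gripper_width: 0.995
gripper_force: 0.0
```

Call:
apply_moves:
  moves:
    - [[0, 0, 0], 0]

```text
time_s: 31.67
tcp_pos: [0.5452, -0.3338, 0.0638]
ee_rot: [[-0.047, -0.999, 0.002], [-0.999, 0.047, -0.001], [0.001, -0.002, -1.0]]
wrist_force: [0.8, 0.0, -0.3]
gripper_width: 1.0
gripper_force: 0.0
```

Call:
apply_moves:
  moves:
    - [[0.001, 0.001, 0.0015], 0]
    - [[0, 0, 0.001], 0]
    - [[0, 0, 0], 0]

```text
time_s: 31.92
tcp_pos: [0.5434, -0.3346, 0.0602]
ee_rot: [[-0.048, -0.999, -0.0], [-0.999, 0.048, 0.0], [-0.0, 0.0, -1.0]]
wrist_force: [0.4, 0.0, 0.4]
gripper_width: 1.0
gripper_force: 0.0
```

Call:
apply_moves:
  moves:
    - [[0, 0, 0], 0]
    - [[0, 0, 0], 0]
    - [[0, 0, 0], 0]
    - [[0, 0, 0], 0]
    - [[0, 0, 0], 0]
  hand: 0.045

```text
time_s: 32.33
tcp_pos: [0.5436, -0.3345, 0.0602]
ee_rot: [[-0.048, -0.999, 0.0], [-0.999, 0.048, -0.0], [0.0, -0.0, -1.0]]
wrist_force: [-0.4, -0.5, -0.1]
gripper_width: 0.709
gripper_force: 0.0
```

Call:
apply_moves:
  moves:
    - [[0, 0, 0], 0]
    - [[0, 0, 0], 0]
    - [[0, 0, 0], 0]

```text
time_s: 32.58
tcp_pos: [0.5437, -0.3345, 0.0602]
ee_rot: [[-0.048, -0.999, 0.0], [-0.999, 0.048, -0.0], [0.0, -0.0, -1.0]]
wrist_force: [0.7, 0.1, -0.1]
gripper_width: 0.671
gripper_force: 30.0
```

```bash
python3 - <<'E'
from plan import *
plan([[.5438,-.335,.15,None,.03],[.6376,.0952,.15,-98.5,.037],[.6376,.0952,.0562,None,.022]])
E
```

```text
tcp [ 0.5437 -0.3345  0.0602] yaw -92.72 tilt [ 0.0003 -0.0001] t 32.5833
 wp at row 3
 wp at row 15
 wp at row 20
[[[0.0, -0.0, -0.03], 0.0], [[0.0, -0.0, -0.03], 0.0], [[0.0005, -0.0001, -0.0298], 0.0], [[-0.036, -0.006, 0.0], 0.5], [[-0.036, -0.006, 0.0], 0.5]]
[[[-0.036, -0.005, 0.0], 0.5], [[-0.036, -0.005, 0.0], 0.5], [[-0.037, -0.005, 0.0], 0.5], [[-0.036, -0.005, 0.0], 0.5], [[-0.037, -0.004, 0.0], 0.5]]
[[[-0.037, -0.004, 0.0], 0.5], [[-0.036, -0.004, 0.0], 0.4], [[-0.037, -0.003, 0.0], 0.5], [[-0.036, -0.003, 0.0], 0.4], [[-0.037, -0.0025, 0.0], 0.5]]
[[[-0.0, -0.0, 0.019], 0.0], [[-0.0, -0.0, 0.019], 0.0], [[-0.0, -0.0, 0.019], 0.0], [[-0.0, -0.0, 0.018], 0.0], [[-0.0, -0.0, 0.0188], 0.0]]
```

Call:
apply_moves:
  moves:
    - [[0, 0, -0.012], 0]
    - [[0, 0, -0.028], 0]
    - [[0, 0, -0.03], 0]
    - [[-0.015, -0.003, -0.02], 0]
    - [[-0.036, -0.006, 0], 0.5]

```text
time_s: 33.0
tcp_pos: [0.557, -0.2877, 0.1559]
ee_rot: [[-0.06, -0.998, 0.009], [-0.998, 0.06, -0.005], [0.004, -0.009, -1.0]]
wrist_force: [1.8, 0.0, -2.9]
gripper_width: 0.672
gripper_force: 30.0
```

Call:
apply_moves:
  moves:
    - [[-0.036, -0.006, 0], 0.5]
    - [[-0.036, -0.005, 0], 0.5]
    - [[-0.036, -0.005, 0], 0.5]
    - [[-0.037, -0.005, 0], 0.5]
    - [[-0.036, -0.005, 0], 0.5]

```text
time_s: 33.42
tcp_pos: [0.5933, -0.1035, 0.1502]
ee_rot: [[-0.101, -0.995, -0.002], [-0.995, 0.101, 0.001], [-0.0, 0.002, -1.0]]
wrist_force: [0.7, -0.5, -3.5]
gripper_width: 0.671
gripper_force: 30.0
```

Call:
apply_moves:
  moves:
    - [[-0.037, -0.004, 0], 0.5]
    - [[-0.037, -0.004, 0], 0.5]
    - [[-0.036, -0.004, 0], 0.5]
    - [[-0.037, -0.003, 0], 0.5]
    - [[-0.036, -0.003, 0], 0.5]

```text
time_s: 33.83
tcp_pos: [0.6327, 0.076, 0.1501]
ee_rot: [[-0.144, -0.99, -0.002], [-0.99, 0.144, -0.0], [0.0, 0.002, -1.0]]
wrist_force: [0.7, -0.6, -4.3]
gripper_width: 0.675
gripper_force: 30.0
```

Call:
apply_moves:
  moves:
    - [[-0.02, -0.002, 0], 0.3]
    - [[-0.003, 0, 0.008], 0]
    - [[0, 0, 0.015], 0]
    - [[0, 0, 0.015], 0]
    - [[0, 0, 0.01], 0]

```text
time_s: 34.25
tcp_pos: [0.637, 0.0961, 0.1001]
ee_rot: [[-0.149, -0.989, -0.004], [-0.989, 0.149, -0.001], [0.001, 0.004, -1.0]]
wrist_force: [-0.7, 0.3, -4.5]
gripper_width: 0.669
gripper_force: 30.0
```

Call:
apply_moves:
  moves:
    - [[0, 0, 0.005], 0]
    - [[0, 0, 0], 0]
    - [[0, 0, 0], 0]
    - [[0, 0, 0], 0]

```text
time_s: 34.58
tcp_pos: [0.6395, 0.0965, 0.0983]
ee_rot: [[-0.148, -0.989, 0.002], [-0.989, 0.148, 0.0], [-0.001, -0.002, -1.0]]
wrist_force: [0.7, 0.0, -4.1]
gripper_width: 0.668
gripper_force: 30.0
```

```bash
python3 - <<'E'
from plan import *
plan([[.638,.0954,.0562,-98.5,.022]])
E
```

```text
tcp [0.6395 0.0965 0.0983] yaw -98.54 tilt [0.0017 0.0003] t 34.5833
 wp at row 2
[[[0.001, 0.001, 0.021], -0.0], [[0.0004, 0.0003, 0.0211], -0.0]]
```

Call:
apply_moves:
  moves:
    - [[0.001, 0.001, 0.012], 0]
    - [[0, 0, 0.015], 0]
    - [[0, 0, 0.008], 0]
    - [[0, 0, 0.004], 0]
    - [[0, 0, 0], 0]

```text
time_s: 35.0
tcp_pos: [0.6374, 0.0956, 0.0576]
ee_rot: [[-0.148, -0.989, -0.001], [-0.989, 0.148, -0.001], [0.001, 0.001, -1.0]]
wrist_force: [-0.5, -0.1, -3.7]
gripper_width: 0.671
gripper_force: 30.0
```

Call:
apply_moves:
  moves:
    - [[0, 0, 0.001], 0]
    - [[0, 0, 0.001], 0]
    - [[0, 0, 0], 0]
    - [[0, 0, 0], 0]

```text
time_s: 35.33
tcp_pos: [0.638, 0.096, 0.0568]
ee_rot: [[-0.148, -0.989, 0.001], [-0.989, 0.148, 0.0], [-0.0, -0.001, -1.0]]
wrist_force: [0.5, 0.9, -4.1]
gripper_width: 0.669
gripper_force: 30.0
```

Call:
apply_moves:
  moves:
    - [[0.0005, 0, 0.001], 0]
    - [[0, 0, 0.001], 0]
    - [[0, 0, 0.0005], 0]
    - [[0, 0, 0], 0]

```text
time_s: 35.67
tcp_pos: [0.6378, 0.0954, 0.0542]
ee_rot: [[-0.148, -0.989, 0.0], [-0.989, 0.148, -0.0], [0.0, -0.0, -1.0]]
wrist_force: [0.1, 0.1, -0.6]
gripper_width: 0.671
gripper_force: 30.0
```

Call:
apply_moves:
  moves:
    - [[0, 0, 0.0005], 0]
    - [[0, 0, 0], 0]

```text
time_s: 35.83
tcp_pos: [0.6378, 0.0954, 0.0542]
ee_rot: [[-0.148, -0.989, 0.001], [-0.989, 0.148, -0.0], [0.0, -0.001, -1.0]]
wrist_force: [-1.3, 0.1, 4.1]
gripper_width: 0.672
gripper_force: 30.0
```

Contact. I'll release it, then go to the narrow flask on the board.

Call:
apply_moves:
  moves:
    - [[0, 0, 0], 0]
    - [[0, 0, 0], 0]
    - [[0, 0, 0], 0]
    - [[0, 0, 0], 0]
    - [[0, 0, 0], 0]
  hand: 0.087

```text
time_s: 36.25
tcp_pos: [0.6378, 0.0954, 0.0531]
ee_rot: [[-0.148, -0.989, 0.0], [-0.989, 0.148, 0.0], [-0.0, -0.0, -1.0]]
wrist_force: [0.2, 0.4, 0.6]
gripper_width: 0.954
gripper_force: 0.0
```

```bash
python3 - <<'E'
from plan import *
plan([[.638,.0954,.12,None,.03],[.4652,-.2756,.165,-92.8,.04],[.4652,-.2756,.0716,None,.022]])
E
```

```text
tcp [0.6378 0.0954 0.0531] yaw -98.53 tilt [0.0003 0.0001] t 36.25
 wp at row 3
 wp at row 14
 wp at row 19
[[[-0.0, -0.0, -0.022], 0.0], [[-0.0, -0.0, -0.022], 0.0], [[-0.0, -0.0002, -0.0229], 0.0], [[0.036, 0.011, -0.004], -0.5], [[0.036, 0.011, -0.004], -0.5]]
[[[0.035, 0.011, -0.004], -0.5], [[0.035, 0.011, -0.004], -0.5], [[0.035, 0.012, -0.004], -0.5], [[0.035, 0.012, -0.004], -0.5], [[0.035, 0.012, -0.004], -0.5]]
[[[0.035, 0.013, -0.004], -0.6], [[0.035, 0.013, -0.004], -0.5], [[0.035, 0.013, -0.004], -0.6], [[0.0348, 0.0141, -0.005], -0.5], [[0.0, 0.0, 0.019], 0.0]]
[[[0.0, 0.0, 0.019], 0.0], [[0.0, 0.0, 0.018], 0.0], [[0.0, 0.0, 0.019], 0.0], [[0.0, 0.0, 0.0184], 0.0]]
```

Call:
apply_moves:
  moves:
    - [[0, 0, -0.014], 0]
    - [[0, 0, -0.028], 0]
    - [[0, 0, -0.027], 0]
    - [[0.036, 0.011, -0.004], -0.5]
    - [[0.036, 0.011, -0.004], -0.5]
  hand: 0.078

```text
time_s: 36.67
tcp_pos: [0.6069, 0.0282, 0.132]
ee_rot: [[-0.127, -0.992, 0.005], [-0.992, 0.127, 0.001], [-0.002, -0.004, -1.0]]
wrist_force: [0.4, -1.1, -0.2]
gripper_width: 0.902
gripper_force: 0.0
```

Call:
apply_moves:
  moves:
    - [[0.035, 0.011, -0.004], -0.5]
    - [[0.035, 0.011, -0.004], -0.5]
    - [[0.035, 0.012, -0.004], -0.5]
    - [[0.035, 0.012, -0.004], -0.5]
    - [[0.035, 0.012, -0.004], -0.5]

```text
time_s: 37.08
tcp_pos: [0.5271, -0.1414, 0.1506]
ee_rot: [[-0.087, -0.996, 0.001], [-0.996, 0.087, -0.0], [0.0, -0.001, -1.0]]
wrist_force: [-0.5, -0.3, -0.6]
gripper_width: 0.898
gripper_force: 0.0
```

Call:
apply_moves:
  moves:
    - [[0.035, 0.013, -0.004], -0.6]
    - [[0.035, 0.013, -0.004], -0.5]
    - [[0.033, 0.013, -0.004], -0.6]
    - [[0.022, 0.009, -0.003], -0.5]
    - [[0.015, 0.005, 0.002], 0]

```text
time_s: 37.5
tcp_pos: [0.4642, -0.2782, 0.1644]
ee_rot: [[-0.051, -0.999, 0.002], [-0.999, 0.051, -0.001], [0.001, -0.002, -1.0]]
wrist_force: [0.2, 0.1, 0.1]
gripper_width: 0.897
gripper_force: 0.0
```

Call:
apply_moves:
  moves:
    - [[0, 0, 0.015], 0]
    - [[0, 0, 0.02], 0]
    - [[0, 0, 0.02], 0]
    - [[0, 0, 0.015], 0]
    - [[0, 0, 0.01], 0]

```text
time_s: 37.92
tcp_pos: [0.4642, -0.2757, 0.0816]
ee_rot: [[-0.05, -0.999, -0.002], [-0.999, 0.05, 0.001], [-0.001, 0.002, -1.0]]
wrist_force: [0.3, -0.8, 0.3]
gripper_width: 0.899
gripper_force: 0.0
```

Call:
apply_moves:
  moves:
    - [[0, 0, 0.004], 0]
    - [[0, 0, 0], 0]
    - [[0, 0, 0], 0]
    - [[0, 0, 0], 0]

```text
time_s: 38.25
tcp_pos: [0.4659, -0.276, 0.0802]
ee_rot: [[-0.049, -0.999, 0.002], [-0.999, 0.049, -0.001], [0.001, -0.002, -1.0]]
wrist_force: [-0.1, -0.2, -0.1]
gripper_width: 0.895
gripper_force: 0.0
```

```bash
python3 - <<'E'
from plan import *
plan([[.4652,-.2756,.0716,-92.8,.022]])
E
```

```text
tcp [ 0.4659 -0.276   0.0802] yaw -92.81 tilt [ 0.0021 -0.0008] t 38.25
 wp at row 1
[[[-0.0004, 0.0008, 0.0086], -0.0]]
```

Call:
apply_moves:
  moves:
    - [[0, 0.0005, 0.005], 0]
    - [[0, 0, 0.003], 0]
    - [[0, 0, 0.001], 0]
    - [[0, 0, 0], 0]
    - [[0, 0, 0], 0]

```text
time_s: 38.67
tcp_pos: [0.4646, -0.2758, 0.0702]
ee_rot: [[-0.049, -0.999, -0.0], [-0.999, 0.049, -0.0], [0.0, 0.0, -1.0]]
wrist_force: [0.6, -0.1, -0.1]
gripper_width: 0.895
gripper_force: 0.0
```

Call:
apply_moves:
  moves:
    - [[0, 0, 0], 0]
    - [[0, 0, 0], 0]
    - [[0, 0, 0], 0]
    - [[0, 0, 0], 0]
    - [[0, 0, 0], 0]
  hand: 0.035

```text
time_s: 39.08
tcp_pos: [0.4646, -0.2758, 0.0703]
ee_rot: [[-0.049, -0.999, 0.0], [-0.999, 0.049, -0.0], [0.0, -0.0, -1.0]]
wrist_force: [-0.2, 0.8, 0.3]
gripper_width: 0.601
gripper_force: 0.0
```

Call:
apply_moves:
  moves:
    - [[0, 0, 0], 0]
    - [[0, 0, 0], 0]
    - [[0, 0, 0], 0]
    - [[0, 0, 0], 0]

```text
time_s: 39.42
tcp_pos: [0.4648, -0.2758, 0.0703]
ee_rot: [[-0.049, -0.999, 0.001], [-0.999, 0.049, -0.0], [0.0, -0.001, -1.0]]
wrist_force: [0.4, 0.3, 0.3]
gripper_width: 0.529
gripper_force: 30.0
```

```bash
python3 - <<'E'
from plan import *
plan([[.4652,-.2756,.15,None,.03],[.5608,.038,.15,-98.5,.037],[.5608,.038,.08,None,.022]])
E
```

```text
tcp [ 0.4648 -0.2758  0.0703] yaw -92.83 tilt [ 0.0005 -0.0002] t 39.4167
 wp at row 3
 wp at row 12
 wp at row 16
[[[-0.0, -0.0, -0.027], 0.0], [[-0.0, -0.0, -0.026], 0.0], [[-0.0003, -0.0004, -0.0267], 0.0], [[-0.035, -0.009, -0.0], 0.6], [[-0.035, -0.009, -0.0], 0.6]]
[[[-0.036, -0.008, -0.0], 0.6], [[-0.036, -0.008, -0.0], 0.6], [[-0.036, -0.007, -0.0], 0.7], [[-0.036, -0.007, -0.0], 0.6], [[-0.036, -0.006, -0.0], 0.7]]
[[[-0.035, -0.006, -0.0], 0.6], [[-0.0359, -0.0062, -0.0], 0.7], [[0.0, -0.0, 0.017], 0.0], [[0.0, -0.0, 0.018], 0.0], [[0.0, -0.0, 0.017], 0.0]]
[[[0.0, -0.0, 0.018], 0.0]]
```

Call:
apply_moves:
  moves:
    - [[0, 0, -0.012], 0]
    - [[0, 0, -0.025], 0]
    - [[0, 0, -0.028], 0]
    - [[-0.015, -0.004, -0.015], 0]
    - [[-0.035, -0.009, 0], 0.6]

```text
time_s: 39.83
tcp_pos: [0.481, -0.2287, 0.1532]
ee_rot: [[-0.064, -0.998, 0.005], [-0.998, 0.064, -0.002], [0.002, -0.005, -1.0]]
wrist_force: [2.4, -0.2, -3.4]
gripper_width: 0.536
gripper_force: 30.0
```

Call:
apply_moves:
  moves:
    - [[-0.035, -0.009, 0], 0.6]
    - [[-0.036, -0.008, 0], 0.6]
    - [[-0.036, -0.008, 0], 0.6]
    - [[-0.036, -0.007, 0], 0.7]
    - [[-0.036, -0.007, 0], 0.6]

```text
time_s: 40.25
tcp_pos: [0.5321, -0.0495, 0.149]
ee_rot: [[-0.115, -0.993, -0.003], [-0.993, 0.115, 0.0], [0.0, 0.003, -1.0]]
wrist_force: [0.6, -0.4, -4.7]
gripper_width: 0.533
gripper_force: 30.0
```

Call:
apply_moves:
  moves:
    - [[-0.036, -0.006, 0], 0.7]
    - [[-0.034, -0.006, 0], 0.6]
    - [[-0.022, -0.003, 0], 0.7]
    - [[0, 0, 0.01], 0]
    - [[0, 0, 0.016], 0]

```text
time_s: 40.67
tcp_pos: [0.5601, 0.0399, 0.1242]
ee_rot: [[-0.146, -0.989, 0.001], [-0.989, 0.146, 0.001], [-0.001, -0.001, -1.0]]
wrist_force: [-0.3, -0.5, -4.8]
gripper_width: 0.536
gripper_force: 30.0
```

Call:
apply_moves:
  moves:
    - [[0, 0, 0.018], 0]
    - [[0, 0, 0.014], 0]
    - [[0, 0, 0.008], 0]
    - [[0, 0, 0.004], 0]
    - [[0, 0, 0], 0]

```text
time_s: 41.08
tcp_pos: [0.5587, 0.0377, 0.0789]
ee_rot: [[-0.149, -0.989, -0.003], [-0.989, 0.149, -0.001], [0.001, 0.003, -1.0]]
wrist_force: [0.9, 0.4, -4.1]
gripper_width: 0.535
gripper_force: 30.0
```

Call:
apply_moves:
  moves:
    - [[0, 0, 0], 0]
    - [[0, 0, 0], 0]

```text
time_s: 41.25
tcp_pos: [0.5603, 0.0383, 0.0811]
ee_rot: [[-0.148, -0.989, 0.002], [-0.989, 0.148, 0.0], [-0.001, -0.002, -1.0]]
wrist_force: [-0.3, 0.5, -4.9]
gripper_width: 0.534
gripper_force: 30.0
```

```bash
python3 - <<'E'
from plan import *
plan([[.5608,.038,.0655,-98.5,.022]])
E
```

```text
tcp [0.5603 0.0383 0.0811] yaw -98.53 tilt [0.0017 0.0004] t 41.25
 wp at row 1
[[[0.0002, -0.0005, 0.0156], -0.0]]
```

Call:
apply_moves:
  moves:
    - [[0, -0.001, 0.006], 0]
    - [[0, 0, 0.005], 0]
    - [[0, 0, 0.003], 0]
    - [[0, 0, 0.001], 0]
    - [[0, 0, 0], 0]

```text
time_s: 41.67
tcp_pos: [0.5603, 0.038, 0.0647]
ee_rot: [[-0.148, -0.989, -0.001], [-0.989, 0.148, -0.0], [0.001, 0.001, -1.0]]
wrist_force: [0.0, 0.4, -3.7]
gripper_width: 0.532
gripper_force: 30.0
```

Call:
apply_moves:
  moves:
    - [[0, 0, 0.001], 0]
    - [[0, 0, 0], 0]
    - [[0, 0, 0], 0]

```text
time_s: 41.92
tcp_pos: [0.5608, 0.0382, 0.0644]
ee_rot: [[-0.148, -0.989, 0.0], [-0.989, 0.148, 0.0], [-0.0, -0.0, -1.0]]
wrist_force: [0.4, 0.1, -4.5]
gripper_width: 0.537
gripper_force: 30.0
```

Call:
apply_moves:
  moves:
    - [[0, 0, 0.0005], 0]
    - [[0, 0, 0.0005], 0]
    - [[0, 0, 0], 0]

```text
time_s: 42.17
tcp_pos: [0.5609, 0.0382, 0.0642]
ee_rot: [[-0.148, -0.989, 0.001], [-0.989, 0.148, -0.0], [-0.0, -0.001, -1.0]]
wrist_force: [-2.5, 0.8, 4.0]
gripper_width: 0.534
gripper_force: 30.0
```

Contact. I'll release it, then fetch the mould.

Call:
apply_moves:
  moves:
    - [[0, 0, 0], 0]
    - [[0, 0, 0], 0]
    - [[0, 0, 0], 0]
    - [[0, 0, 0], 0]
    - [[0, 0, 0], 0]
  hand: 0.078

```text
time_s: 42.58
tcp_pos: [0.5609, 0.0381, 0.0632]
ee_rot: [[-0.148, -0.989, 0.0], [-0.989, 0.148, 0.0], [-0.0, -0.0, -1.0]]
wrist_force: [0.4, -0.3, -0.1]
gripper_width: 0.823
gripper_force: 0.0
```

```bash
python3 - <<'E'
from plan import *
plan([[.5608,.0382,.13,None,.03],[.3775,-.3305,.16,-92.8,.04],[.3775,-.3305,.066,None,.022]])
E
```

```text
tcp [0.5609 0.0381 0.0632] yaw -98.53 tilt [0.0004 0.0001] t 42.5833
 wp at row 3
 wp at row 14
 wp at row 19
[[[-0.0, 0.0, -0.022], 0.0], [[-0.0, 0.0, -0.022], 0.0], [[-0.0001, 0.0001, -0.0228], 0.0], [[0.036, 0.012, -0.003], -0.5], [[0.035, 0.012, -0.003], -0.5]]
[[[0.035, 0.012, -0.003], -0.5], [[0.035, 0.012, -0.003], -0.5], [[0.035, 0.013, -0.003], -0.5], [[0.035, 0.013, -0.003], -0.5], [[0.035, 0.013, -0.002], -0.5]]
[[[0.035, 0.014, -0.003], -0.6], [[0.035, 0.014, -0.002], -0.5], [[0.035, 0.014, -0.003], -0.6], [[0.0347, 0.0148, -0.002], -0.5], [[-0.0, 0.0, 0.019], 0.0]]
[[[-0.0, 0.0, 0.019], 0.0], [[-0.0, 0.0, 0.019], 0.0], [[-0.0, 0.0, 0.018], 0.0], [[-0.0, 0.0, 0.019], 0.0]]
```

Call:
apply_moves:
  moves:
    - [[0, 0, -0.014], 0]
    - [[0, 0, -0.028], 0]
    - [[0, 0, -0.026], 0]
    - [[0.036, 0.012, -0.004], -0.5]
    - [[0.035, 0.012, -0.004], -0.5]

```text
time_s: 43.0
tcp_pos: [0.528, -0.0282, 0.1408]
ee_rot: [[-0.127, -0.992, 0.004], [-0.992, 0.127, 0.001], [-0.001, -0.004, -1.0]]
wrist_force: [0.1, 0.5, -0.6]
gripper_width: 0.893
gripper_force: 0.0
```

Call:
apply_moves:
  moves:
    - [[0.035, 0.012, -0.003], -0.5]
    - [[0.035, 0.012, -0.003], -0.5]
    - [[0.035, 0.013, -0.003], -0.5]
    - [[0.035, 0.013, -0.003], -0.5]
    - [[0.035, 0.013, -0.003], -0.5]

```text
time_s: 43.42
tcp_pos: [0.4432, -0.1968, 0.1545]
ee_rot: [[-0.087, -0.996, 0.001], [-0.996, 0.087, -0.0], [0.0, -0.001, -1.0]]
wrist_force: [0.9, 0.4, 0.8]
gripper_width: 0.9
gripper_force: 0.0
```

Call:
apply_moves:
  moves:
    - [[0.035, 0.014, -0.003], -0.6]
    - [[0.035, 0.014, -0.002], -0.5]
    - [[0.033, 0.014, 0], -0.6]
    - [[0.022, 0.01, 0], -0.5]
    - [[0.0145, 0.005, 0.003], 0]

```text
time_s: 43.83
tcp_pos: [0.3761, -0.3326, 0.1567]
ee_rot: [[-0.052, -0.999, 0.001], [-0.999, 0.052, -0.001], [0.001, -0.001, -1.0]]
wrist_force: [-0.1, 0.1, -0.3]
gripper_width: 0.894
gripper_force: 0.0
```

Call:
apply_moves:
  moves:
    - [[0, 0, 0.015], 0]
    - [[0, 0, 0.02], 0]
    - [[0, 0, 0.02], 0]
    - [[0, 0, 0.015], 0]
    - [[0, 0, 0.01], 0]

```text
time_s: 44.25
tcp_pos: [0.3764, -0.3302, 0.0745]
ee_rot: [[-0.05, -0.999, -0.002], [-0.999, 0.05, 0.001], [-0.001, 0.002, -1.0]]
wrist_force: [-0.1, 0.4, -0.0]
gripper_width: 0.894
gripper_force: 0.0
```

Call:
apply_moves:
  moves:
    - [[0, 0, 0.005], 0]
    - [[0, 0, 0], 0]
    - [[0, 0, 0], 0]
    - [[0, 0, 0], 0]

```text
time_s: 44.58
tcp_pos: [0.378, -0.3308, 0.072]
ee_rot: [[-0.049, -0.999, 0.002], [-0.999, 0.049, -0.001], [0.001, -0.002, -1.0]]
wrist_force: [-0.0, 0.4, 0.5]
gripper_width: 0.896
gripper_force: 0.0
```

```bash
python3 - <<'E'
from plan import *
plan([[.3775,-.3305,.0595,-92.8,.022]])
E
```

```text
tcp [ 0.378  -0.3308  0.072 ] yaw -92.81 tilt [ 0.0015 -0.0009] t 44.5833
 wp at row 1
[[[-0.0002, 0.0005, 0.0125], -0.0]]
```

Call:
apply_moves:
  moves:
    - [[0, 0.0005, 0.006], 0]
    - [[0, 0, 0.004], 0]
    - [[0, 0, 0.002], 0]
    - [[0, 0, 0], 0]
    - [[0, 0, 0], 0]

```text
time_s: 45.0
tcp_pos: [0.3768, -0.3304, 0.0591]
ee_rot: [[-0.049, -0.999, -0.0], [-0.999, 0.049, 0.0], [-0.0, 0.0, -1.0]]
wrist_force: [-0.1, 0.9, -0.1]
gripper_width: 0.899
gripper_force: 0.0
```

Call:
apply_moves:
  moves:
    - [[0, 0, 0], 0]
    - [[0, 0, 0], 0]
    - [[0, 0, 0], 0]
    - [[0, 0, 0], 0]
    - [[0, 0, 0], 0]
  hand: 0.03

```text
time_s: 45.42
tcp_pos: [0.3769, -0.3305, 0.0593]
ee_rot: [[-0.049, -0.999, 0.0], [-0.999, 0.049, -0.0], [0.0, -0.0, -1.0]]
wrist_force: [0.2, 0.3, 0.6]
gripper_width: 0.6
gripper_force: 0.0
```

Call:
apply_moves:
  moves:
    - [[0, 0, 0], 0]
    - [[0, 0, 0], 0]
    - [[0, 0, 0], 0]
    - [[0, 0, 0], 0]
    - [[0, 0, 0], 0]

```text
time_s: 45.83
tcp_pos: [0.3772, -0.3306, 0.0593]
ee_rot: [[-0.049, -0.999, 0.001], [-0.999, 0.049, -0.0], [0.0, -0.001, -1.0]]
wrist_force: [1.6, 0.3, -0.7]
gripper_width: 0.501
gripper_force: 30.0
```

```bash
python3 - <<'E'
from plan import *
plan([[.3775,-.3305,.15,None,.03],[.6182,-.0392,.15,-108,.037],[.6182,-.0392,.068,None,.02]])
E
```

```text
tcp [ 0.3772 -0.3306  0.0593] yaw -92.82 tilt [ 0.0008 -0.0004] t 45.8333
 wp at row 4
 wp at row 15
 wp at row 20
[[[-0.0, -0.0, -0.023], 0.0], [[-0.0, -0.0, -0.023], 0.0], [[-0.0, -0.0, -0.022], 0.0], [[-0.0001, -0.0003, -0.0227], 0.0], [[-0.028, -0.021, 0.0], 1.4]]
[[[-0.028, -0.02, 0.0], 1.4], [[-0.028, -0.019, 0.0], 1.4], [[-0.029, -0.018, 0.0], 1.4], [[-0.029, -0.018, 0.0], 1.4], [[-0.03, -0.017, 0.0], 1.4]]
[[[-0.03, -0.016, 0.0], 1.4], [[-0.031, -0.016, 0.0], 1.3], [[-0.031, -0.015, 0.0], 1.4], [[-0.031, -0.014, 0.0], 1.3], [[-0.032, -0.0131, 0.0], 1.4]]
[[[0.0, 0.0, 0.016], 0.0], [[0.0, 0.0, 0.017], 0.0], [[0.0, 0.0, 0.016], 0.0], [[0.0, 0.0, 0.017], 0.0], [[0.0, 0.0, 0.016], 0.0]]
```

Call:
apply_moves:
  moves:
    - [[0, 0, -0.012], 0]
    - [[0, 0, -0.026], 0]
    - [[0, 0, -0.028], 0]
    - [[0, 0, -0.02], 0]
    - [[-0.022, -0.016, -0.007], 1.2]

```text
time_s: 46.25
tcp_pos: [0.3926, -0.311, 0.1543]
ee_rot: [[-0.075, -0.997, 0.001], [-0.997, 0.075, -0.001], [0.001, -0.001, -1.0]]
wrist_force: [2.2, -0.3, -5.4]
gripper_width: 0.505
gripper_force: 30.0
```

Call:
apply_moves:
  moves:
    - [[-0.028, -0.02, 0], 1.4]
    - [[-0.028, -0.019, 0], 1.4]
    - [[-0.029, -0.019, 0], 1.4]
    - [[-0.029, -0.018, 0], 1.4]
    - [[-0.03, -0.017, 0], 1.4]

```text
time_s: 46.67
tcp_pos: [0.5025, -0.1756, 0.1508]
ee_rot: [[-0.193, -0.981, -0.004], [-0.981, 0.193, 0.001], [-0.0, 0.004, -1.0]]
wrist_force: [0.2, -0.4, -5.4]
gripper_width: 0.503
gripper_force: 30.0
```

Call:
apply_moves:
  moves:
    - [[-0.03, -0.016, 0], 1.4]
    - [[-0.031, -0.016, 0], 1.4]
    - [[-0.031, -0.015, 0], 1.4]
    - [[-0.031, -0.014, 0], 1.4]
    - [[-0.024, -0.011, 0], 1.2]

```text
time_s: 47.08
tcp_pos: [0.608, -0.0492, 0.1502]
ee_rot: [[-0.307, -0.952, -0.004], [-0.952, 0.307, 0.001], [0.001, 0.004, -1.0]]
wrist_force: [-0.2, 1.1, -3.7]
gripper_width: 0.504
gripper_force: 30.0
```

```bash
python3 - <<'E'
from plan import *
plan([[.6182,-.0392,.12,-108,.037],[.6182,-.0392,.068,None,.02]])
E
```

```text
tcp [ 0.608  -0.0492  0.1502] yaw -107.86 tilt [-0.0039  0.0005] t 47.0833
 wp at row 1
 wp at row 4
[[[-0.0127, -0.0066, 0.0302], 0.1], [[0.0, -0.0, 0.017], 0.0], [[0.0, -0.0, 0.018], 0.0], [[0.0, -0.0, 0.017], 0.0]]
```

Call:
apply_moves:
  moves:
    - [[-0.008, -0.004, 0.008], 0.1]
    - [[-0.005, -0.003, 0.014], 0]
    - [[0, 0, 0.016], 0]
    - [[0, 0, 0.016], 0]
    - [[0, 0, 0.012], 0]

```text
time_s: 47.5
tcp_pos: [0.6161, -0.0414, 0.0827]
ee_rot: [[-0.309, -0.951, -0.007], [-0.951, 0.309, 0.0], [0.002, 0.006, -1.0]]
wrist_force: [-0.2, 0.5, -5.5]
gripper_width: 0.502
gripper_force: 30.0
```

Call:
apply_moves:
  moves:
    - [[0, 0, 0.008], 0]
    - [[0, 0, 0.003], 0]
    - [[0, 0, 0], 0]
    - [[0, 0, 0], 0]
    - [[0, 0, 0], 0]

```text
time_s: 47.92
tcp_pos: [0.6194, -0.0413, 0.0761]
ee_rot: [[-0.308, -0.951, 0.002], [-0.951, 0.308, 0.0], [-0.001, -0.002, -1.0]]
wrist_force: [0.6, 0.4, -5.0]
gripper_width: 0.5
gripper_force: 30.0
```

```bash
python3 - <<'E'
from plan import *
plan([[.6182,-.0392,.055,-108,.037]])
E
```

```text
tcp [ 0.6194 -0.0413  0.0761] yaw -107.93 tilt [0.0017 0.0001] t 47.9167
 wp at row 1
[[[-0.0016, 0.0018, 0.0211], 0.1]]
```

Call:
apply_moves:
  moves:
    - [[-0.001, 0.0005, 0.007], 0]
    - [[-0.0006, 0.0005, 0.007], 0]
    - [[0, 0, 0.004], 0]
    - [[0, 0, 0.002], 0]
    - [[0, 0, 0], 0]

```text
time_s: 48.33
tcp_pos: [0.6178, -0.0394, 0.0542]
ee_rot: [[-0.308, -0.951, -0.002], [-0.951, 0.308, -0.0], [0.001, 0.002, -1.0]]
wrist_force: [0.5, -0.8, -4.6]
gripper_width: 0.501
gripper_force: 30.0
```

Call:
apply_moves:
  moves:
    - [[0, 0, 0], 0]
    - [[0, 0, 0], 0]

```text
time_s: 48.5
tcp_pos: [0.6187, -0.0394, 0.0554]
ee_rot: [[-0.308, -0.951, 0.0], [-0.951, 0.308, -0.0], [-0.0, -0.0, -1.0]]
wrist_force: [0.0, 0.2, -4.4]
gripper_width: 0.506
gripper_force: 30.0
```

Call:
apply_moves:
  moves:
    - [[0, 0.0003, 0.001], 0]
    - [[0, 0, 0.0005], 0]
    - [[0, 0, 0.0005], 0]
    - [[0, 0, 0], 0]

```text
time_s: 48.83
tcp_pos: [0.6182, -0.0393, 0.0534]
ee_rot: [[-0.308, -0.951, 0.0], [-0.951, 0.308, 0.0], [-0.0, -0.0, -1.0]]
wrist_force: [-0.2, 0.1, -3.3]
gripper_width: 0.504
gripper_force: 30.0
```

Call:
apply_moves:
  moves:
    - [[0, 0, 0.0005], 0]
    - [[0, 0, 0], 0]

```text
time_s: 49.0
tcp_pos: [0.6182, -0.0393, 0.0534]
ee_rot: [[-0.308, -0.951, 0.0], [-0.951, 0.308, -0.0], [0.0, -0.0, -1.0]]
wrist_force: [0.0, 0.4, -0.0]
gripper_width: 0.504
gripper_force: 30.0
```

Call:
apply_moves:
  moves:
    - [[0, 0, 0], 0]
    - [[0, 0, 0], 0]
    - [[0, 0, 0], 0]
    - [[0, 0, 0], 0]
    - [[0, 0, 0], 0]
  hand: 0.075

```text
time_s: 49.42
tcp_pos: [0.6184, -0.0393, 0.0529]
ee_rot: [[-0.308, -0.951, 0.001], [-0.951, 0.308, -0.0], [-0.0, -0.001, -1.0]]
wrist_force: [-0.2, -0.6, 0.2]
gripper_width: 0.794
gripper_force: 0.0
```

Call:
apply_moves:
  moves:
    - [[0, 0, -0.012], 0]
    - [[0, 0, -0.026], 0]
    - [[0, 0, -0.03], 0]
    - [[0, 0, -0.03], 0]
    - [[0, 0, -0.03], 0]

```text
time_s: 49.83
tcp_pos: [0.618, -0.0394, 0.1821]
ee_rot: [[-0.308, -0.951, -0.0], [-0.951, 0.308, -0.0], [0.0, 0.0, -1.0]]
wrist_force: [0.7, 0.1, 0.2]
gripper_width: 0.861
gripper_force: 0.0
```

Call:
apply_moves:
  moves:
    - [[-0.03, 0.008, -0.018], -1.5]
    - [[-0.036, 0.008, -0.01], -2]
    - [[-0.036, 0.008, -0.005], -2]
    - [[-0.022, 0.004, -0.004], -1.5]
    - [[0, 0, 0], 0]

```text
time_s: 50.25
tcp_pos: [0.6251, 0.0918, 0.2189]
ee_rot: [[-0.184, -0.983, 0.003], [-0.983, 0.184, 0.001], [-0.002, -0.003, -1.0]]
wrist_force: [-0.2, 0.2, -0.2]
gripper_width: 0.861
gripper_force: 0.0
```

Call:
apply_moves:
  moves:
    - [[0, 0, 0], 0]
    - [[0, 0, 0], 0]
    - [[0, 0, 0], 0]
    - [[0, 0, 0], 0]

```text
time_s: 50.58
tcp_pos: [0.6242, 0.0865, 0.2174]
ee_rot: [[-0.191, -0.982, -0.001], [-0.982, 0.191, -0.0], [0.0, 0.001, -1.0]]
wrist_force: [0.5, 0.4, -0.6]
gripper_width: 0.859
gripper_force: 0.0
```

```bash
python3 look.py w7 flask_narrow flask_wide mould; python3 - <<'E'
from plan import *
import pickle
np.set_printoptions(precision=4,suppress=True)
r.sense()
p=pickle.load(open("w7.pkl","rb"))[0]
for n,q in dict(narrow=(.5608,.0382,.108),wide=(.638,.0954,.092),mould=(.618,-.039,.1)).items(): print(n,proj(p,q))
c=p["frame"][0:240,160:420];cv2.imwrite("pics/c7.png",cv2.resize(c,None,fx=2.5,fy=2.5,interpolation=cv2.INTER_CUBIC))
s=imaging.capture("scene");cv2.imwrite("pics/scene7.png",cv2.resize(s["frame"][100:320,110:470],None,fx=2,fy=2,interpolation=cv2.INTER_CUBIC))
E
```

```text
flask_narrow 0.7 [362.2 132.4] [0.5601 0.0373 0.012 ]
flask_wide 0.95 [308.4 188.4] [0.6404 0.0943 0.012 ]
mould 0.82 [301.5  77.4] [ 0.6213 -0.04    0.012 ]
tcp [0.6243 0.087  0.2176] yaw -100.99 tilt [-0.0002 -0.0001] t 50.7833
narrow [376.9227 134.7039]
wide [308.302  204.4133]
mould [299.7161  60.626 ]
```

View pics/c7.png

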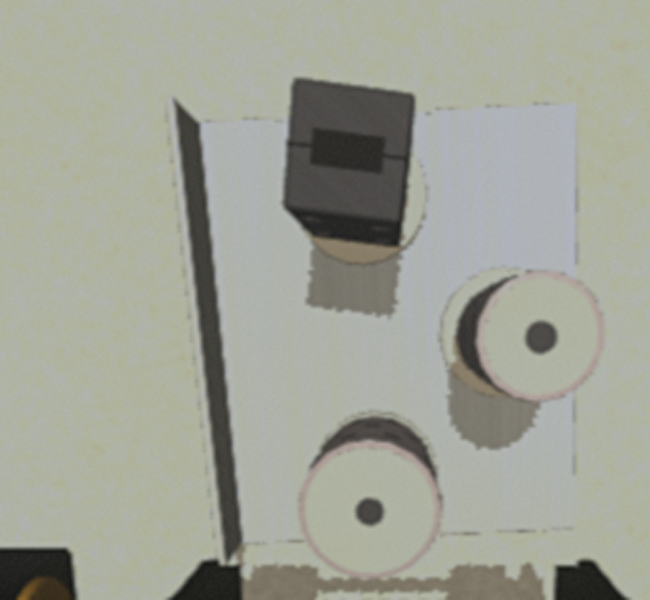

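View pics/scene7.png

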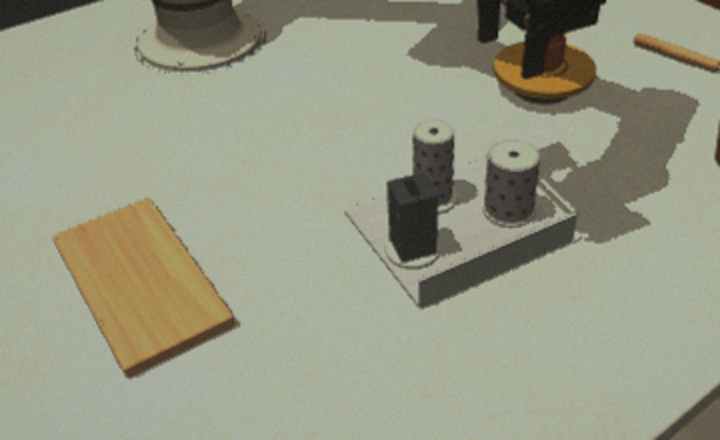

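Everything is upright and matches the predicted pad centres: narrow (541,337) against (542,337), wide (370,511) against (371,511), mould (349,150) against (349,152). The board is empty, and the hand is touching nothing.

```bash
python3 -c "
from station import r
print(r.finish_job())"
```

```text
the job is handed in; nothing more can be done
None
```

The job is handed in at about 51 s: the crucible stands in the middle of the turntable, and both flasks and the mould are back upright on the centres of their own pads.

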